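# Clamp a jar in the ratchet vise

## Task

Stand the brown jar with the black cap upright between the jaws of the green ratchet vise, let go of it, and pump the vise's red lever back and forth by its black knob to close the jaws notch by notch until the jar is held firmly: stop after the first click for which the knob had to be pushed with 4 N or more, and do not go on to crush it. Leave the lever swung fully back to its home end, on the side of the jaws, work the jaws only through the lever and without forcing it, and do not disturb the other things on the table.

Things in the scene. Friction and masses are not known exactly. Their poses are not given: they have to be found in the camera images.
- jar_mid (a point): brown, wood-patterned jar with a flat black cap, a cylinder 45 mm in diameter and 119 mm high, 0.25 to 0.5 kg, loose, standing upright; this point is its centre, half-way up
- nest (a point): point on the vise's 8 mm base plate, under the jar's axis when the jar touches both faces of the V-shaped rubber stop (stop's top 60 mm above the table). +y points from the sliding jaw into the V (the closing direction), +z up; the vise may be turned on the table. The jar may be set down short of the V (towards the pad): the closing pad pushes it home
- pivot (a point): the green vise, 110 x 300 mm, is fastened to the table; upright axis of its ratchet wheel and lever, at the lever's height, 42 mm above the table; axes as nest, which lies 130 to 143 mm from it along +y
- knob (a point): centre of the upright black knob on the red lever: 18 mm in diameter, from 42 to 86 mm above the table, this point at 64 mm; 95 mm from the pivot axis. The lever is a flat bar, top 42 mm above the table. Push at the knob on a driving swing: 1 to 2 N while the jaw runs free, then 2 to 3 N more each notch as the pad squeezes the jar; 4 to 6.5 N is firm, above 8 N crushes. On the way back about 1 N
- lever (a joint): lever angle a (rad), -0.65 to 0.65 (stops with stiff rubber buffers), counter-clockwise from above; knob at pivot + 95 mm * (-cos a, -sin a) along the vise's x, y (axes of nest). Home is -0.65 (knob nearest the jaws). Positive swings drive the wheel, negative ones only drag the pawl back. From home one notch clicks in just past a = 0, a second just past 0.52. It stays where it is left
- pad: flat rubber pad, 48 x 40 mm, top 58 mm above the table, on springs on the sliding jaw, facing the V; origin at its face, middle of its lower side, 8 mm above the table. At the start it stands 53 to 65 mm from where the 45 mm jar will touch the V, so the jar has 8 to 20 mm to spare
- shaker_mid (a point): bystander, not to be moved: steel flour shaker with a mesh lid, 67 mm in diameter, 110 mm high; its centre, half-way up. It and the jar stand in either of two places to the left of the vise
- wheel: steel ratchet wheel, 80 mm across, 12 saw teeth, flat under the lever; origin on the axis, 20 mm above the table. Turned counter-clockwise (seen from above) it closes the jaw, 5.5 mm a notch (0.524 rad); a sprung pawl on the base holds each notch once clicked in. A swing stopped before its click is lost on the way back
Things that resemble listed ones, but are neither listed nor needed, are in the scene too. Leave any pink look-alike of the part that bears jar_mid alone.

How it is judged:
By the outcome, as a careful person would: the job done as asked, in the order asked, and still so for the second after the job is handed in, with the robot touching nothing.
It also fails if it takes over 72 s, if anything falls off the work surface, if the arm or the gripper's body presses on something with over 40 N, if the wrist force passes 120 N, or if a joint passes its speed limit or range.

## Robot

A 7-joint arm with a two-finger parallel gripper is mounted at the origin on a cart in front of the work surface, level with it; the furniture and walls round the work are solid. World frame = base frame: x ahead of the robot, y to its left, z up, the work surface at z = 0. Lengths are in m, angles in rad, forces in N, time in s.
With the tool pointing down it reaches from about 0.425 to 0.875 m from the base axis. Payload 4.7 kg.
Tool frame: the origin (TCP) lies at the very end of the fingers, on their centre line; the grasp point (between the pads) lies 19 mm behind it; z points along the fingers, y is the line along which they close (so a half turn about z gives the same grasp; the last joint's range is limited). The gripper opens to 85 mm and grips with 20 to 120 N. Pads are 22 mm wide; open, the fingers measure 114 mm over their backs; the gripper's body (76 mm by 85 mm) begins 54 mm behind the grasp point. The pads swing forward as they close: fully open they stand 13 mm farther back than shut.
Start: joints at [-1.284, 0.321, -0.07, 1.45, 0.023, 1.371, -0.057], TCP at [0.175, 0.626, 0.198] pointing down, gripper open.
Joint ranges: [-2.86, 2.86], [-0.3, 2.09], [-1.38, 1.24], [0.06, 2.45], [-1.56, 4.7], [0.09, 2.05], [-2.69, 2.69]. Speed limits (rad/s): [2.57, 2.57, 3.14, 3.14, 3.14, 3.14, 3.14].

## Interface

Orientations are given as [roll, pitch, yaw] about the fixed x, y, z axes, in that order (R = Rz(yaw) Ry(pitch) Rx(roll)).
In Python, from cell import robot gives the robot as it stands.
- The arm moves only by the tool servo_tool, never from a script. Its argument "increments" is a list of rows, each an object of numbers: "dx", "dy", "dz": the shift along the tool's x, y, z normalised to -1 to 1, where 1 is 30 mm; "rx", "ry", "rz": the turn, a rotation vector about the tool's x, y, z normalised to -1 to 1, where 1 is 0.08 rad; "fingers": the opening, from 0 (shut) to 1 (fully open). In form: [{"dx": .., "dy": .., "dz": .., "rx": .., "ry": .., "rz": .., "fingers": ..}, ...]. A call has 1 to 12 rows; each row shifts and turns the commanded pose from where the row before left it, along the tool's axes as they then stand; what a row does not reach is not made up. A row lasts 1/12 s, in which the tool goes at most 41.7 mm and 7.16 degrees, less where a joint would pass 70% of its speed; a pose out of reach is approached as far as the arm can. A call with a number of a shift or a turn outside -1 to 1 is refused whole. A call with a gripper value outside its range is refused whole. The fingers move at their own pace and stop on an object; the grip force is fixed at half the most. Time passes only in rows, so rows that do not move let the fingers close. It gives the time, the measured TCP pose, the force, the opening and the grip force at its end, in the units of the state.
- robot.sense(): the state, without advancing time (a new reading comes with each control period).
- robot.capture(name): name is "side" or "top"; returns a dict with "frame" (420x560x3 uint8, red, green, blue), "z_map" (420x560 float32, m along the optical axis (not along the pixel's ray), 0 where there is no reading), "fov_y" (degrees; the focal length in pixels is half the picture's height over the tangent of half this angle, whatever the lens; pixels are square), "cx", "cy" (the principal point, pixels), "R" (3x3) and "t" (3): a world point X has camera coordinates R X + t. Camera axes: x right, y down, z forward; pixel columns grow to the right and rows downward; lengths in m; the calibration is good to about 2 mm. A picture is of the moment at which its call begins.
- robot.finish_job(): hands the job in; it is judged then, once.
The state is a dict: "t": time; "joints": joint angles; "dq": joint speeds; "effort": joint torques, N m; "tool_pos": TCP position; "tool_rot": TCP orientation; "wrist_force": force on the tool from outside, world axes, zero at the start; "ft_torque": the same for the moment, N m; "finger_gap": opening from 0.0 (shut) to 1.0 (fully open); "grip_force": force on a finger pad.
Only numpy, scipy, OpenCV 4.12 (cv2) and the standard library are available. Lean on these libraries where they do the work, as an engineer would, in place of code of your own. Each camera call takes 0.05 s, during which the arm holds its last target. There are 200 camera calls.

## Working session

There is one attempt and no reset: what is moved stays moved. The work goes in short steps, Python scripts to look and compute and a tool call to move; the robot and the scene stay as the last step left them, time stands still between calls to the robot, and variables do not carry over. Pictures are saved under pics/ and viewed, at most 10 in all, crops included, and the job is handed in when it is done.

Besides the shell and the picture viewer there is one more tool, called after "Call:" by a JSON object that holds its "fn" and its "kwargs", one argument or row to a line. servo_tool: Moves the arm, as the interface text tells. Scaled input: -1 to 1 covers 30 mm each way for a shift and 0.08 rad each way for a turn. Its arguments: {"type":"object","properties":{"increments":{"type":"array"}},"required":["increments"]}

```bash
ls; mkdir -p pics
cat > h.py <<'E'
import numpy as np,cv2,pickle
from cell import robot
def cap(n,tag):
    c=robot.capture(n); pickle.dump(c,open(f'pics/{tag}.pkl','wb')); cv2.imwrite(f'pics/{tag}.png',c['frame'][:,:,::-1]); return c
def load(tag): return pickle.load(open(f'pics/{tag}.pkl','rb'))
def f(c): return 210/np.tan(np.radians(c['fov_y'])/2)
def ray(c,u,v): # world origin, dir
    d=np.array([(u-c['cx'])/f(c),(v-c['cy'])/f(c),1.]); R=np.array(c['R']); return -R.T@c['t'], R.T@d
def atz(c,u,v,z): # pixel -> world at height z
    o,d=ray(c,u,v); return o+d*(z-o[2])/d[2]
def dep(c,u,v):
    o,d=ray(c,u,v); return o+d*c['z_map'][int(v),int(u)]
E
python3 - <<'E'
from h import *
for n in('top','side'):
    c=cap(n,n+'0'); print(n,c['fov_y'],c['cx'],c['cy'],-np.array(c['R']).T@c['t'],np.round(c['R'],2).tolist())
s=robot.sense();print({k:np.round(v,3).tolist() for k,v in s.items()})
a=[cv2.imread(f'pics/{n}0.png') for n in('top','side')]
E
```

```text
pics
top 42.28436651254664 280.92664663417156 210.02845515618029 [0.28772615 0.15982045 1.34202335] [[-0.02, -1.0, 0.01], [-0.98, 0.02, -0.18], [0.18, -0.02, -0.98]]
side 52.83385976719713 277.8875896841958 211.9380503415105 [ 0.51266242 -0.64386835  0.4913415 ] [[1.0, 0.0, 0.0], [0.0, -0.48, -0.87], [-0.0, 0.87, -0.48]]
{'t': 0.1, 'joints': [-1.284, 0.322, -0.07, 1.452, 0.023, 1.371, -0.057], 'dq': [-0.001, -0.002, -0.0, -0.003, 0.001, 0.001, -0.0], 'effort': [0.0, -49.488, -0.384, -31.521, 0.013, 0.008, 0.0], 'tool_pos': [0.175, 0.625, 0.197], 'tool_rot': [-3.14, 0.0, 2.869], 'wrist_force': [0.015, -0.882, -1.077], 'ft_torque': [0.004, 0.015, -0.009], 'grip_force': 0.0, 'finger_gap': 1.0}
```

View pics/top0.png

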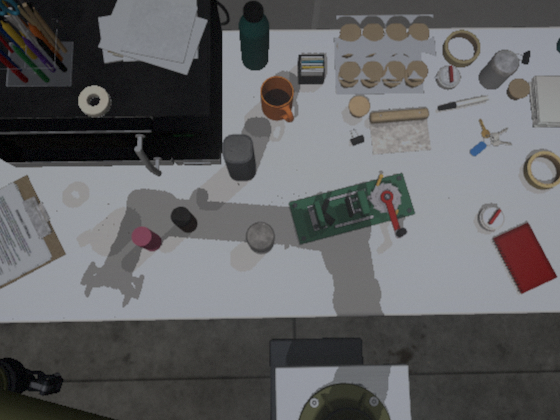

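View pics/side0.png

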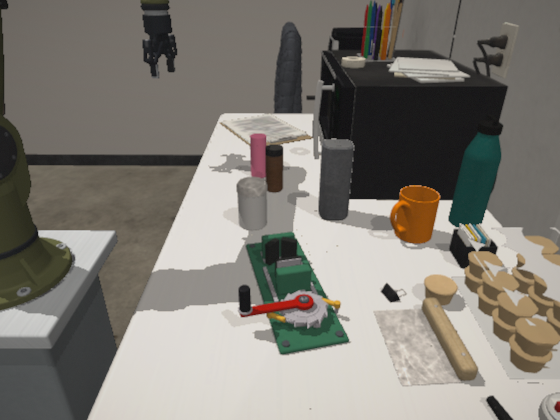

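Candidates in the top view: the brown jar with black cap (183,218), the pink look-alike (145,238), the steel shaker (260,236), the grey can (238,155) and the teal bottle (255,35). In the side view the brown jar is at (275,168) and the pink one at (258,155). The description fits the brown one, with the vise at about (350,208). Next is a close crop to check this.

Run:
```python
from h import *
a=cv2.imread('pics/top0.png')[165:260,280:420]; b=cv2.imread('pics/top0.png')[195:260,125:205]
s=cv2.imread('pics/side0.png')[120:240,225:315]
A=cv2.resize(a,None,fx=5.6,fy=5.6,interpolation=3)[:, :784]   # 784x532
cv2.imwrite('pics/vise.png',A)
B=cv2.resize(b,(400,325),interpolation=3);S=cv2.resize(s,(300,400),interpolation=3)
C=np.zeros((400,700,3),np.uint8);C[:325,:400]=B;C[:,400:]=S
cv2.imwrite('pics/jar.png',C)
c=load('top0')
for n,u,v,z in [('jarcap',180,213,.119),('jarcap dep',180,213,None),('shaker',261,231,None),('knob',402,232,.086),('pivot',387,197,.045),('pink',143,234,None)]:
    print(n,np.round(atz(c,u,v,z) if z else dep(c,u,v),3),np.round(dep(c,u,v),3))
```

```text
jarcap [0.506 0.371 0.119] [0.506 0.371 0.121]
jarcap dep [0.506 0.371 0.121] [0.506 0.371 0.121]
shaker [0.462 0.187 0.111] [0.462 0.187 0.111]
knob [ 0.458 -0.142  0.086] [ 0.458 -0.142  0.086]
pivot [ 0.551 -0.12   0.045] [ 0.551 -0.121  0.045]
pink [0.459 0.454 0.118] [0.459 0.454 0.118]
```

View pics/vise.png

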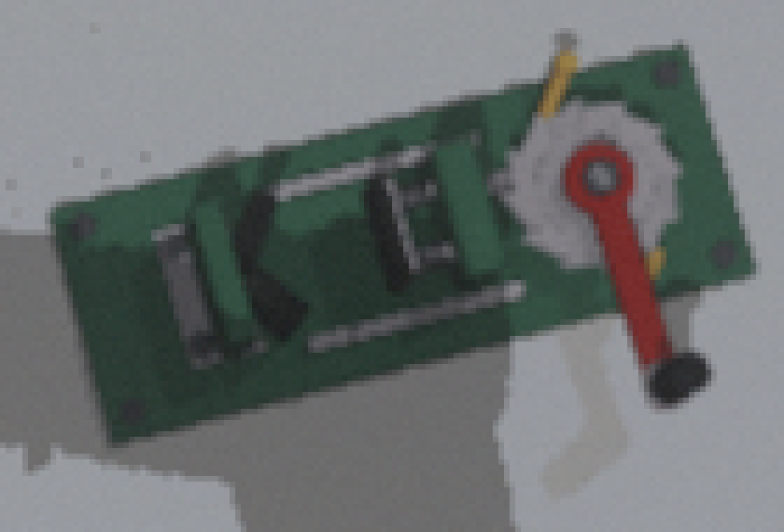

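View pics/jar.png

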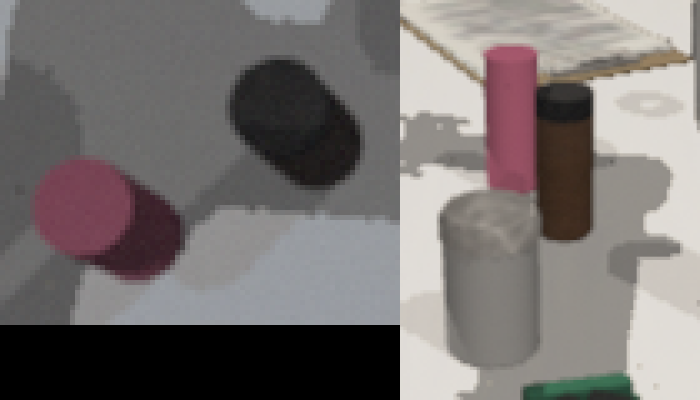

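The crop confirms the choice: brown body, black cap with its centre at about top (181,216). The pink one at (142,237) stays alone. In the vise, the pivot is at about (387,196), the knob top at about (404,231), the V on the left and the pad right of it.

```bash
cat >> h.py <<'E'
def cloud(c):
    v,u=np.mgrid[0:420,0:560]; z=c['z_map']; F=f(c)
    P=np.stack([(u-c['cx'])/F*z,(v-c['cy'])/F*z,z],-1)-np.array(c['t']); return P@np.array(c['R'])
E
python3 - <<'E'
from h import *
c=load('top0'); P=cloud(c); I=c['frame'].astype(int)
q=lambda x,y,z: atz(c,280+x/5.6,165+y/5.6,z)
cor=[q(x,y,.008) for x,y in((52,212),(683,45),(755,265),(108,440))]
for a,b in((0,1),(3,2),(0,3),(1,2)): d=cor[a]-cor[b]; print(a,b,np.linalg.norm(d[:2]),np.degrees(np.arctan2(d[1],d[0])))
piv=q(600,175,.045)[:2]; kn=q(692,370,.086)
d=cor[0]-cor[1]+cor[3]-cor[2]; Y=d[:2]/np.linalg.norm(d[:2]); X=np.array([Y[1],-Y[0]])
ctr=np.mean(cor,0)[:2]
print('piv',piv,'ctr in vise',(ctr-piv)@X,(ctr-piv)@Y,'Y',Y,'yaw',np.arctan2(-X[1]*-1,X[0]))
k=(kn[:2]-piv); kx,ky=k@X,k@Y; print('knob',kn,np.hypot(kx,ky),'a',np.arctan2(-ky,-kx))
# jar cap, shaker
for n,uv,lo,hi in(('jar',(181,216),.112,.128),('shak',(261,236),.1,.12),('pink',(142,236),.11,.13)):
    m=(abs(P[...,2]-(lo+hi)/2)<(hi-lo)/2); yy,xx=np.mgrid[0:420,0:560]; m&=np.hypot(xx-uv[0],yy-uv[1])<22
    r,ra=cv2.minEnclosingCircle(P[m][:,:2].astype(np.float32)); print(n,r,ra,P[m].mean(0))
# vise height map (2mm cells ) 
W=np.dstack([(P[...,:2]-piv)@X,(P[...,:2]-piv)@Y]); 
m=(abs(W[...,0])<.06)&(W[...,1]>.04)&(W[...,1]<.2)&(P[...,2]>.03)
H=np.zeros((28,42),int)
for (x,y),z in zip(W[m],P[m][:,2]): 
    i=int((x+.056)/.004); j=int((y-.04)/.004)
    if 0<=i<28 and 0<=j<42:H[i,j]=max(H[i,j],round(z*1000))
print('rows x from -56 step4, cols y from 40 step4')
for i,r in enumerate(H): print('%4d'%(-56+4*i),' '.join('%2d'%v if v else ' .' for v in r))
E
```

```text
0 1 0.296331107402407 104.17065475971488
3 2 0.3003554540249381 104.22189118416809
0 3 0.10526921879246363 12.384086919314107
1 2 0.10495208109464414 14.575900888541529
piv [ 0.55255003 -0.12090507] ctr in vise 0.0005143111496512775 0.08501870849267122 Y [-0.24524725  0.96946057] yaw 0.247774720483399
knob [ 0.46041196 -0.14617547  0.086     ] 0.0955406623671975 a 0.0199096418712605
jar (0.4983360171318054, 0.3716266453266144) 0.022838322445750237 [0.49832794 0.37123577 0.11809459]
shak (0.451796293258667, 0.19076207280158997) 0.033430811017751694 [0.45134381 0.19099863 0.10623084]
pink (0.4540697932243347, 0.4581972062587738) 0.02328675054013729 [0.45334225 0.45848385 0.11778857]
rows x from -56 step4, cols y from 40 step4
 -56  .  .  .  .  .  .  .  .  .  .  .  .  .  .  .  .  .  .  .  .  .  .  .  .  .  .  .  .  .  .  .  .  .  .  .  .  .  .  .  .  .  .
 -52  .  .  .  .  .  .  .  .  .  .  .  .  .  .  .  .  .  .  .  .  .  .  .  .  .  .  .  .  .  .  .  .  .  .  .  .  .  .  .  .  .  .
 -48  .  .  .  .  .  .  .  .  .  .  .  .  .  .  .  .  .  .  .  .  .  .  .  .  .  .  .  .  .  .  .  .  . 
[... 2601 characters left out ...]
  .  .  .  .  .  . 55  .  .  .  .  .  .  .  .
  36  .  .  .  .  .  .  .  .  .  .  .  .  .  .  .  .  .  .  .  .  .  .  .  .  .  .  .  .  .  .  .  .  .  .  .  .  .  .  .  .  .  .
  40  .  .  .  .  .  .  .  .  .  .  .  .  .  .  .  .  .  .  .  .  .  .  .  .  .  .  .  .  .  .  .  .  .  .  .  .  .  .  .  .  .  .
  44  .  .  .  .  .  .  .  .  .  .  .  .  .  .  .  .  .  .  .  .  .  .  .  .  .  .  .  .  .  .  .  .  .  .  .  .  .  .  .  .  .  .
  48  .  .  .  .  .  .  .  .  .  .  .  .  .  .  .  .  .  .  .  .  .  .  .  .  .  .  .  .  .  .  .  .  .  .  .  .  .  .  .  .  .  .
  52  .  .  .  .  .  .  .  .  .  .  .  .  .  .  .  .  .  .  .  .  .  .  .  .  .  .  .  .  .  .  .  .  .  .  .  .  .  .  .  .  .  .
```

Call:
{"fn": "servo_tool", "kwargs": {
  "increments": [
    {"rz":1,"fingers":1},
    {"rz":1},
    {"rz":1},
    {"rz":1},
    {"rz":1},
    {"rz":1},
    {"rz":1},
    {"rz":1},
    {"rz":1},
    {"rz":1},
    {"rz":1},
    {"rz":1}
  ]
}}

```text
validation failed for argument at $.in...
```

```bash
cat >> h.py <<'E'
from scipy.spatial.transform import Rotation as Ro
def st():
    s=robot.sense(); 
    print('t%.2f'%s['t'],'pos',np.round(s['tool_pos'],4),'rot',np.round(s['tool_rot'],3),'F',np.round(s['wrist_force'],2),'gap %.3f grip %.1f'%(s['finger_gap'],s['grip_force'])); return s
def to(X,s=None):
    s=s or robot.sense(); R=Ro.from_euler('xyz',s['tool_rot']).as_matrix(); print('units',np.round(R.T@(np.array(X)-s['tool_pos'])/.03,2))
E
python3 - <<'E'
from h import *
s=st(); to([.4983,.3716,.17]); c=load('top0'); print(dep(c,238,140)); print(np.round(s['joints'],2))
E
```

```text
t0.10 pos [0.175  0.6254 0.1967] rot [-3.14   0.     2.869] F [ 0.02 -0.88 -1.08] gap 1.000 grip 0.0
units [-12.66  -5.24   0.9 ]
[0.65945111 0.23447887 0.17479751]
[-1.28  0.32 -0.07  1.45  0.02  1.37 -0.06]
```

Call:
{"fn": "servo_tool", "kwargs": {
  "increments": [
    {"dx":0,"dy":0,"dz":0,"rx":0,"ry":0,"rz":1,"fingers":1},
    {"dx":0,"dy":0,"dz":0,"rx":0,"ry":0,"rz":1,"fingers":1},
    {"dx":0,"dy":0,"dz":0,"rx":0,"ry":0,"rz":1,"fingers":1},
    {"dx":0,"dy":0,"dz":0,"rx":0,"ry":0,"rz":1,"fingers":1},
    {"dx":0,"dy":0,"dz":0,"rx":0,"ry":0,"rz":1,"fingers":1},
    {"dx":0,"dy":0,"dz":0,"rx":0,"ry":0,"rz":1,"fingers":1},
    {"dx":0,"dy":0,"dz":0,"rx":0,"ry":0,"rz":1,"fingers":1},
    {"dx":0,"dy":0,"dz":0,"rx":0,"ry":0,"rz":1,"fingers":1},
    {"dx":0,"dy":0,"dz":0,"rx":0,"ry":0,"rz":1,"fingers":1},
    {"dx":0,"dy":0,"dz":0,"rx":0,"ry":0,"rz":1,"fingers":1},
    {"dx":0,"dy":0,"dz":0,"rx":0,"ry":0,"rz":1,"fingers":1},
    {"dx":0,"dy":0,"dz":0,"rx":0,"ry":0,"rz":1,"fingers":1}
  ]
}}

```text
t: 1.1
tool_pos: [0.175, 0.6256, 0.1971]
tool_rot: [-3.141, 0.001, 1.905]
wrist_force: [1.0, -0.8, -0.0]
finger_gap: 0.999
grip_force: 0.0
```

Run:
```python
from h import *
s=st(); to([.4983,.3716,.17]);print(np.round(s['joints'],2))
```

```text
t1.10 pos [0.175  0.6256 0.1971] rot [-3.141e+00  1.000e-03  1.905e+00] F [ 1.01 -0.84 -0.  ] gap 0.999 grip 0.0
units [-11.53   7.4    0.91]
[-1.38  0.32  0.05  1.46 -0.02  1.37 -0.99]
```

Call:
{"fn": "servo_tool", "kwargs": {
  "increments": [
    {"dx":0,"dy":0,"dz":0,"rx":0,"ry":0,"rz":1,"fingers":1},
    {"dx":-0.99,"dy":0.76,"dz":0,"rx":0,"ry":0,"rz":0.07,"fingers":1},
    {"dx":-0.99,"dy":0.76,"dz":0,"rx":0,"ry":0,"rz":0,"fingers":1},
    {"dx":-0.99,"dy":0.76,"dz":0,"rx":0,"ry":0,"rz":0,"fingers":1},
    {"dx":-0.99,"dy":0.76,"dz":0,"rx":0,"ry":0,"rz":0,"fingers":1},
    {"dx":-0.99,"dy":0.76,"dz":0,"rx":0,"ry":0,"rz":0,"fingers":1},
    {"dx":-0.99,"dy":0.76,"dz":0,"rx":0,"ry":0,"rz":0,"fingers":1},
    {"dx":-0.99,"dy":0.76,"dz":0,"rx":0,"ry":0,"rz":0,"fingers":1},
    {"dx":-0.99,"dy":0.76,"dz":0,"rx":0,"ry":0,"rz":0,"fingers":1},
    {"dx":-0.99,"dy":0.76,"dz":0,"rx":0,"ry":0,"rz":0,"fingers":1},
    {"dx":-0.99,"dy":0.76,"dz":0,"rx":0,"ry":0,"rz":0,"fingers":1},
    {"dx":-0.99,"dy":0.76,"dz":0,"rx":0,"ry":0,"rz":0,"fingers":1}
  ]
}}

```text
t: 2.1
tool_pos: [0.5007, 0.3709, 0.1974]
tool_rot: [-3.141, 0.0, 1.823]
wrist_force: [0.0, 0.0, 0.7]
finger_gap: 1.002
grip_force: 0.0
```

Run:
```python
from h import *
s=st(); to([.4983,.3716,.075]);print(np.round(s['joints'],2))
```

```text
t2.10 pos [0.5007 0.3709 0.1974] rot [-3.141  0.     1.823] F [0.04 0.01 0.7 ] gap 1.002 grip 0.0
units [ 0.04 -0.07  4.08]
[-0.93  0.27  0.3   1.53 -0.08  1.35 -0.37]
```

Call:
{"fn": "servo_tool", "kwargs": {
  "increments": [
    {"dx":0.04,"dy":-0.07,"dz":0.9,"rx":0,"ry":0,"rz":0,"fingers":1},
    {"dx":0,"dy":0,"dz":0.9,"rx":0,"ry":0,"rz":0,"fingers":1},
    {"dx":0,"dy":0,"dz":0.9,"rx":0,"ry":0,"rz":0,"fingers":1},
    {"dx":0,"dy":0,"dz":0.8,"rx":0,"ry":0,"rz":0,"fingers":1},
    {"dx":0,"dy":0,"dz":0.58,"rx":0,"ry":0,"rz":0,"fingers":1},
    {"dx":0,"dy":0,"dz":0,"rx":0,"ry":0,"rz":0,"fingers":0},
    {"dx":0,"dy":0,"dz":0,"rx":0,"ry":0,"rz":0,"fingers":0},
    {"dx":0,"dy":0,"dz":0,"rx":0,"ry":0,"rz":0,"fingers":0},
    {"dx":0,"dy":0,"dz":0,"rx":0,"ry":0,"rz":0,"fingers":0},
    {"dx":0,"dy":0,"dz":0,"rx":0,"ry":0,"rz":0,"fingers":0},
    {"dx":0,"dy":0,"dz":0,"rx":0,"ry":0,"rz":0,"fingers":0},
    {"dx":0,"dy":0,"dz":0,"rx":0,"ry":0,"rz":0,"fingers":0}
  ]
}}

```text
t: 3.1
tool_pos: [0.4987, 0.3742, 0.0776]
tool_rot: [3.138, -0.002, 1.823]
wrist_force: [0.8, -0.1, 6.0]
finger_gap: 0.485
grip_force: 60.6
```

Call:
{"fn": "servo_tool", "kwargs": {
  "increments": [
    {"dx":0,"dy":0,"dz":-0.5,"rx":0,"ry":0,"rz":0,"fingers":0},
    {"dx":0,"dy":0,"dz":-0.9,"rx":0,"ry":0,"rz":0,"fingers":0},
    {"dx":0,"dy":0,"dz":-0.9,"rx":0,"ry":0,"rz":0,"fingers":0},
    {"dx":0,"dy":0,"dz":-0.9,"rx":0,"ry":0,"rz":0,"fingers":0},
    {"dx":0,"dy":0,"dz":-0.9,"rx":0,"ry":0,"rz":0,"fingers":0},
    {"dx":0,"dy":0,"dz":-0.9,"rx":0,"ry":0,"rz":0,"fingers":0},
    {"dx":0,"dy":0,"dz":0,"rx":0,"ry":0,"rz":0,"fingers":0}
  ]
}}

```text
t: 3.68
tool_pos: [0.4995, 0.3745, 0.231]
tool_rot: [3.134, -0.004, 1.823]
wrist_force: [0.9, -0.1, -2.4]
finger_gap: 0.485
grip_force: 61.9
```

Run:
```python
from h import *
s=st(); to([.5204,.0061,.22]);cap('side','side1')
```

```text
t3.68 pos [0.4995 0.3745 0.231 ] rot [ 3.134 -0.004  1.823] F [ 0.87 -0.1  -2.36] gap 0.485 grip 61.9
units [-12.06  -2.39   0.3 ]
```

View pics/side1.png

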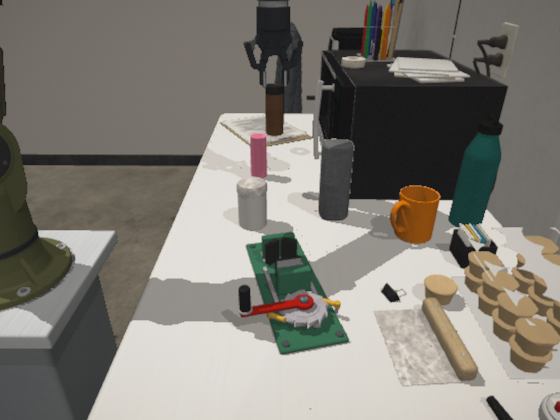

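The jar hangs upright in the gripper at (274,110), and nothing else has moved. I carry it over the vise.

Call:
{"fn": "servo_tool", "kwargs": {
  "increments": [
    {"dx":-0.6,"dy":0,"dz":0,"rx":0,"ry":0,"rz":0,"fingers":0},
    {"dx":-1,"dy":0,"dz":0,"rx":0,"ry":0,"rz":0,"fingers":0},
    {"dx":-1,"dy":-0.3,"dz":0,"rx":0,"ry":0,"rz":0,"fingers":0},
    {"dx":-1,"dy":-0.3,"dz":0,"rx":0,"ry":0,"rz":0,"fingers":0},
    {"dx":-1,"dy":-0.3,"dz":0,"rx":0,"ry":0,"rz":0,"fingers":0},
    {"dx":-1,"dy":-0.3,"dz":0,"rx":0,"ry":0,"rz":0,"fingers":0},
    {"dx":-1,"dy":-0.3,"dz":0,"rx":0,"ry":0,"rz":0,"fingers":0},
    {"dx":-1,"dy":-0.3,"dz":0,"rx":0,"ry":0,"rz":0,"fingers":0},
    {"dx":-1,"dy":-0.3,"dz":0,"rx":0,"ry":0,"rz":0,"fingers":0},
    {"dx":-1,"dy":-0.29,"dz":0,"rx":0,"ry":0,"rz":0,"fingers":0},
    {"dx":-1,"dy":0,"dz":0,"rx":0,"ry":0,"rz":0,"fingers":0},
    {"dx":-1,"dy":0,"dz":0,"rx":0,"ry":0,"rz":0,"fingers":0}
  ]
}}

```text
t: 4.73
tool_pos: [0.5129, 0.0166, 0.2229]
tool_rot: [-3.138, -0.001, 1.823]
wrist_force: [1.4, -0.4, -4.7]
finger_gap: 0.482
grip_force: 62.1
```

Call:
{"fn": "servo_tool", "kwargs": {
  "increments": [
    {"dx":-0.46,"dy":0,"dz":0,"rx":0,"ry":0,"rz":0,"fingers":0},
    {"dx":0,"dy":0,"dz":0.8,"rx":0,"ry":0,"rz":0,"fingers":0},
    {"dx":0,"dy":0,"dz":0.8,"rx":0,"ry":0,"rz":0,"fingers":0},
    {"dx":0,"dy":0,"dz":0,"rx":0,"ry":0,"rz":0,"fingers":0},
    {"dx":0,"dy":0,"dz":0,"rx":0,"ry":0,"rz":0,"fingers":0},
    {"dx":0,"dy":0,"dz":0,"rx":0,"ry":0,"rz":0,"fingers":0}
  ]
}}

```text
t: 5.23
tool_pos: [0.5181, 0.005, 0.1772]
tool_rot: [-3.141, 0.0, 1.824]
wrist_force: [0.1, 0.5, -4.3]
finger_gap: 0.485
grip_force: 62.8
```

Run:
```python
from h import *
s=st(); to([.5204,.0061,.086]); c=cap('side','side2')
P=cloud(c); I=c['frame'].astype(int)
T=s['tool_pos']
m=(np.hypot(P[...,0]-T[0],P[...,1]-T[1])<.05)&(P[...,2]<T[2]-.005)&(P[...,2]>T[2]-.07)
Q=P[m]; print(len(Q))
from scipy.optimize import least_squares
for lo,hi in((-.07,-.04),(-.04,-.005)):
    q=Q[(Q[:,2]-T[2]>lo)&(Q[:,2]-T[2]<hi)]
    r=least_squares(lambda p:np.hypot(q[:,0]-p[0],q[:,1]-p[1])-.0225,T[:2],loss='soft_l1',f_scale=.002)
    print(lo,hi,len(q),'axis',r.x,'rel tool x,y',(r.x-T[:2])@[-.246,.969],(r.x-T[:2])@[.969,.246])
a=cv2.resize(cv2.imread('pics/side2.png')[120:330,200:360],None,fx=2.8,fy=2.8,interpolation=3);cv2.imwrite('pics/side2c.png',a)
```

```text
t5.23 pos [0.5181 0.005  0.1772] rot [-3.141  0.     1.824] F [ 0.07  0.52 -4.31] gap 0.485 grip 62.8
units [0.02 0.08 3.04]
848
-0.07 -0.04 374 axis [0.51770962 0.00152464] rel tool x,y -0.0032908003928602677 -0.001269302269998644
-0.04 -0.005 474 axis [0.51775583 0.00162076] rel tool x,y -0.003209025228920435 -0.0012008786400816247
```

View pics/side2c.png

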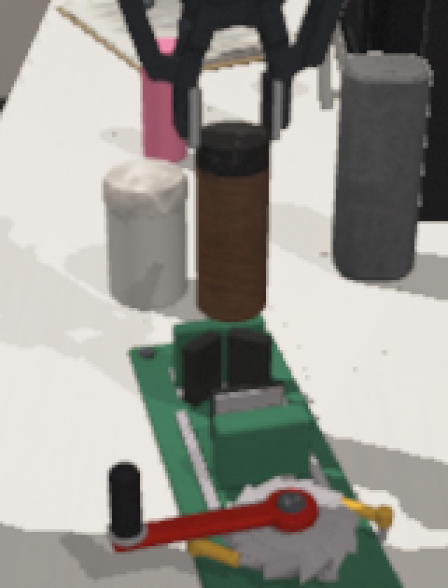

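The jar hangs upright just behind and above the pad, with its base at about crop (232,315). I check the V faces and the pad edge in this same view, so camera offsets cancel.

Run:
```python
from h import *
piv=np.array([.55255,-.1209]);Y=np.array([-.24525,.96946]);X=np.array([Y[1],-Y[0]])
for tag in('side0','top0'):
    c=load(tag);P=cloud(c);x=(P[...,:2]-piv)@X;y=(P[...,:2]-piv)@Y;z=P[...,2];I=c['frame'].astype(int)
    m=(abs(x)<.034)&(y>.125)&(y<.168)&(z>.035)&(z<.058)&(I.sum(-1)<150)
    for lo in range(-30,30,5):
        k=m&(x*1000>lo)&(x*1000<=lo+5)
        if k.sum()>3: print(tag,lo+2.5,k.sum(),np.round(np.percentile(y[k]*1000,[10,50,90]),1))
    m=(abs(x)<.03)&(y>.085)&(y<.118)&(z>.052)&(z<.066)
    print('pad top',m.sum(),np.round(np.percentile(y[m]*1000,[2,10,50,90,98]),1),np.percentile(x[m],[3,97]))
    k=(abs(z-.045)<.006)&(np.hypot(x,y)<.012); print('pivot hub',k.sum(),x[k].mean(),y[k].mean())
    k=(abs(z-.084)<.008)&(np.hypot(x+.095,y)<.03); print('knob',k.sum(),x[k].mean(),y[k].mean())
```

```text
side0 -27.5 36 [141.5 145.  157.6]
side0 -22.5 20 [141.6 142.9 144.7]
side0 -17.5 27 [144.8 146.7 148. ]
side0 -12.5 26 [148.7 150.1 152.4]
side0 -7.5 20 [152.2 153.2 155.2]
side0 -2.5 10 [155.2 156.6 158.1]
side0 2.5 35 [155.  157.4 166.6]
side0 7.5 32 [151.  153.  154.7]
side0 12.5 29 [148.4 149.8 151.6]
side0 17.5 32 [144.7 146.1 147.8]
side0 22.5 31 [140.9 142.3 145. ]
side0 27.5 19 [142.  144.3 148. ]
pad top 144 [90.1 91.1 94.1 97.5 99.3] [-0.02289251  0.02036704]
pivot hub 119 -0.0006141148125853356 -0.0022232650584664473
knob 126 -0.09653615932377846 -0.004570762378231954
top0 -27.5 10 [147.3 152.4 155.3]
top0 -22.5 8 [144.7 154.3 158.6]
top0 -17.5 13 [148.9 156.9 161.6]
top0 -12.5 7 [154.5 158.  164.7]
top0 -7.5 5 [156.3 161.9 164. ]
top0 12.5 5 [151.6 153.4 161.9]
top0 17.5 5 [152.7 156.6 160.8]
top0 22.5 10 [145.8 151.7 158.7]
pad top 69 [ 93.3  94.   97.8 101.2 102.1] [-0.02139698  0.02038103]
pivot hub 63 -0.00043314652493721704 -0.00025306227101565965
knob 49 -0.09535415327897277 0.0019729171523552684
```

Call:
{"fn": "servo_tool", "kwargs": {
  "increments": [
    {"dx":-0.03,"dy":0.11,"dz":0.4,"rx":0,"ry":0,"rz":0,"fingers":0},
    {"dx":0,"dy":0,"dz":0.5,"rx":0,"ry":0,"rz":0,"fingers":0},
    {"dx":0,"dy":0,"dz":0.5,"rx":0,"ry":0,"rz":0,"fingers":0},
    {"dx":0,"dy":0,"dz":0.5,"rx":0,"ry":0,"rz":0,"fingers":0},
    {"dx":0,"dy":0,"dz":0.4,"rx":0,"ry":0,"rz":0,"fingers":0},
    {"dx":0,"dy":0,"dz":0.3,"rx":0,"ry":0,"rz":0,"fingers":0},
    {"dx":0,"dy":0,"dz":0.2,"rx":0,"ry":0,"rz":0,"fingers":0},
    {"dx":0,"dy":0,"dz":0,"rx":0,"ry":0,"rz":0,"fingers":0},
    {"dx":0,"dy":0,"dz":0,"rx":0,"ry":0,"rz":0,"fingers":0},
    {"dx":0,"dy":0,"dz":0,"rx":0,"ry":0,"rz":0,"fingers":0}
  ]
}}

```text
t: 6.12
tool_pos: [0.5226, 0.0048, 0.0941]
tool_rot: [3.14, 0.0, 1.823]
wrist_force: [0.3, 0.0, -4.2]
finger_gap: 0.479
grip_force: 62.8
```

Run:
```python
from h import *
piv=np.array([.55255,-.1209]);Y=np.array([-.24525,.96946]);X=np.array([Y[1],-Y[0]])
s=st(); c=cap('side','side3');P=cloud(c);T=s['tool_pos']
from scipy.optimize import least_squares
x=(P[...,:2]-piv)@X;y=(P[...,:2]-piv)@Y;z=P[...,2]
q=P[(np.hypot(x,y-.127)<.04)&(z>.064)&(z<.08)]
r=least_squares(lambda p:np.hypot(q[:,0]-p[0],q[:,1]-p[1])-.0225,T[:2],loss='soft_l1',f_scale=.002).x
print(len(q),(r-piv)@X,(r-piv)@Y)
k=(np.hypot(x,y-.127)<.018)&(z>.105); print('cap top z',np.percentile(z[k],[50,90,97]))
```

```text
t6.12 pos [0.5226 0.0048 0.0941] rot [3.14  0.    1.823] F [ 0.3   0.01 -4.23] gap 0.479 grip 62.8
189 0.0006561765672178292 0.12624651187150307
cap top z [0.21457655 0.2424653  0.24570536]
```

Call:
{"fn": "servo_tool", "kwargs": {
  "increments": [
    {"dx":0,"dy":-0.02,"dz":0.12,"rx":0,"ry":0,"rz":0,"fingers":0},
    {"dx":0,"dy":0,"dz":0.06,"rx":0,"ry":0,"rz":0,"fingers":0},
    {"dx":0,"dy":0,"dz":0.04,"rx":0,"ry":0,"rz":0,"fingers":0},
    {"dx":0,"dy":0,"dz":0,"rx":0,"ry":0,"rz":0,"fingers":0},
    {"dx":0,"dy":0,"dz":0,"rx":0,"ry":0,"rz":0,"fingers":0}
  ]
}}

```text
t: 6.58
tool_pos: [0.5211, 0.0047, 0.0867]
tool_rot: [-3.142, -0.0, 1.823]
wrist_force: [0.1, 0.3, -4.7]
finger_gap: 0.484
grip_force: 62.8
```

Call:
{"fn": "servo_tool", "kwargs": {
  "increments": [
    {"dx":0,"dy":0,"dz":0.03,"rx":0,"ry":0,"rz":0,"fingers":0},
    {"dx":0,"dy":0,"dz":0.02,"rx":0,"ry":0,"rz":0,"fingers":0},
    {"dx":0,"dy":0,"dz":0,"rx":0,"ry":0,"rz":0,"fingers":0},
    {"dx":0,"dy":0,"dz":0,"rx":0,"ry":0,"rz":0,"fingers":0}
  ]
}}

```text
t: 6.92
tool_pos: [0.5215, 0.0046, 0.0857]
tool_rot: [3.141, -0.0, 1.823]
wrist_force: [-0.8, -0.5, -0.1]
finger_gap: 0.485
grip_force: 63.3
```

Call:
{"fn": "servo_tool", "kwargs": {
  "increments": [
    {"dx":0,"dy":0,"dz":0,"rx":0,"ry":0,"rz":0,"fingers":0.6},
    {"dx":0,"dy":0,"dz":0,"rx":0,"ry":0,"rz":0,"fingers":0.7},
    {"dx":0,"dy":0,"dz":0,"rx":0,"ry":0,"rz":0,"fingers":0.9},
    {"dx":0,"dy":0,"dz":0,"rx":0,"ry":0,"rz":0,"fingers":1},
    {"dx":0,"dy":0,"dz":0,"rx":0,"ry":0,"rz":0,"fingers":1},
    {"dx":0,"dy":0,"dz":-0.5,"rx":0,"ry":0,"rz":0,"fingers":1},
    {"dx":0,"dy":0,"dz":-1,"rx":0,"ry":0,"rz":0,"fingers":1},
    {"dx":0,"dy":0,"dz":-1,"rx":0,"ry":0,"rz":0,"fingers":1},
    {"dx":0,"dy":0,"dz":0,"rx":0,"ry":0,"rz":0,"fingers":1}
  ]
}}

```text
t: 7.67
tool_pos: [0.5251, 0.0047, 0.1661]
tool_rot: [3.132, 0.0, 1.823]
wrist_force: [1.0, -0.4, 0.6]
finger_gap: 0.998
grip_force: 0.0
```

Run:
```python
from h import *
s=st(); c=cap('side','side4')
piv=np.array([.5515,-.123]) # side-frame pivot approx mid
a=cv2.resize(cv2.imread('pics/side4.png')[120:340,200:360],None,fx=2.5,fy=2.5,interpolation=3);cv2.imwrite('pics/side4c.png',a)
# targets: two-camera mean of pivot and knob
P0=np.array([.55255,-.1209]);Y=np.array([-.24525,.96946]);X=np.array([Y[1],-Y[0]])
p=P0+X*-.0005+Y*-.0012
for a in(-.72,-.65,0,.55,.65,.72): print(a,np.round(p+.095*(-np.cos(a)*X-np.sin(a)*Y),4))
```

```text
t7.67 pos [0.5251 0.0047 0.1661] rot [3.132 0.    1.823] F [ 1.   -0.4   0.57] gap 0.998 grip 0.0
-0.72 [ 0.4678 -0.079 ]
-0.65 [ 0.4649 -0.085 ]
0 [ 0.4603 -0.1455]
0.55 [ 0.486  -0.1902]
0.65 [ 0.4931 -0.1965]
0.72 [ 0.4985 -0.2004]
```

View pics/side4c.png

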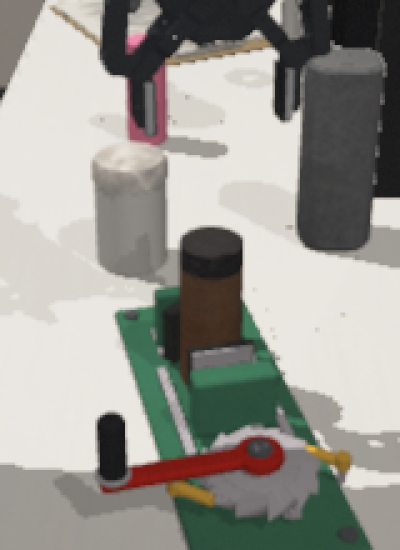

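The jar stands upright and free between the pad and the V. The lever is near a≈0.02, with the knob at crop (110,440). Next I turn the tool to straddle the knob.

Run:
```python
from h import *
s=st();print(np.round(s['joints'],2)); to([.4605,-.146,.166])
```

```text
t7.72 pos [0.5238 0.0048 0.1636] rot [3.135 0.    1.823] F [0.67 0.42 0.19] gap 1.002 grip 0.0
[-0.6   0.06  0.57  1.83 -0.04  1.25  0.23]
units [-4.34 -3.3  -0.1 ]
```

Call:
{"fn": "servo_tool", "kwargs": {
  "increments": [
    {"dx":-0.87,"dy":-0.66,"dz":0,"rx":0,"ry":0,"rz":0,"fingers":1},
    {"dx":-0.87,"dy":-0.66,"dz":0,"rx":0,"ry":0,"rz":0,"fingers":0.8},
    {"dx":-0.87,"dy":-0.66,"dz":0,"rx":0,"ry":0,"rz":0,"fingers":0.45},
    {"dx":-0.87,"dy":-0.66,"dz":0,"rx":0,"ry":0,"rz":0,"fingers":0.45},
    {"dx":-0.86,"dy":-0.66,"dz":0,"rx":0,"ry":0,"rz":0,"fingers":0.45},
    {"dx":0,"dy":0,"dz":0,"rx":0,"ry":0,"rz":1,"fingers":0.45},
    {"dx":0,"dy":0,"dz":0,"rx":0,"ry":0,"rz":1,"fingers":0.45},
    {"dx":0,"dy":0,"dz":0,"rx":0,"ry":0,"rz":1,"fingers":0.45},
    {"dx":0,"dy":0,"dz":0,"rx":0,"ry":0,"rz":1,"fingers":0.45},
    {"dx":0,"dy":0,"dz":0,"rx":0,"ry":0,"rz":1,"fingers":0.45},
    {"dx":0,"dy":0,"dz":0,"rx":0,"ry":0,"rz":1,"fingers":0.45},
    {"dx":0,"dy":0,"dz":0,"rx":0,"ry":0,"rz":1,"fingers":0.45}
  ]
}}

```text
t: 8.72
tool_pos: [0.4573, -0.146, 0.1594]
tool_rot: [-3.14, 0.0, 1.259]
wrist_force: [0.4, -0.1, 0.0]
finger_gap: 0.449
grip_force: 0.0
```

Call:
{"fn": "servo_tool", "kwargs": {
  "increments": [
    {"dx":0,"dy":0,"dz":0,"rx":0,"ry":0,"rz":1,"fingers":0.45},
    {"dx":0,"dy":0,"dz":0,"rx":0,"ry":0,"rz":1,"fingers":0.45},
    {"dx":0,"dy":0,"dz":0,"rx":0,"ry":0,"rz":1,"fingers":0.45},
    {"dx":0,"dy":0,"dz":0,"rx":0,"ry":0,"rz":1,"fingers":0.45},
    {"dx":0,"dy":0,"dz":0,"rx":0,"ry":0,"rz":1,"fingers":0.45},
    {"dx":0,"dy":0,"dz":0,"rx":0,"ry":0,"rz":1,"fingers":0.45},
    {"dx":0,"dy":0,"dz":0,"rx":0,"ry":0,"rz":1,"fingers":0.45},
    {"dx":0,"dy":0,"dz":0,"rx":0,"ry":0,"rz":1,"fingers":0.45},
    {"dx":0,"dy":0,"dz":0,"rx":0,"ry":0,"rz":1,"fingers":0.45},
    {"dx":0,"dy":0,"dz":0,"rx":0,"ry":0,"rz":1,"fingers":0.45},
    {"dx":0,"dy":0,"dz":0,"rx":0,"ry":0,"rz":1,"fingers":0.45},
    {"dx":0,"dy":0,"dz":0,"rx":0,"ry":0,"rz":1,"fingers":0.45}
  ]
}}

```text
t: 9.72
tool_pos: [0.4573, -0.146, 0.1593]
tool_rot: [-3.141, 0.001, 0.299]
wrist_force: [0.3, 0.7, -0.0]
finger_gap: 0.45
grip_force: 0.0
```

Call:
{"fn": "servo_tool", "kwargs": {
  "increments": [
    {"dx":0,"dy":0,"dz":0,"rx":0,"ry":0,"rz":0.4,"fingers":0.45},
    {"dx":0,"dy":0,"dz":0,"rx":0,"ry":0,"rz":0,"fingers":0.45},
    {"dx":0,"dy":0,"dz":0,"rx":0,"ry":0,"rz":0,"fingers":0.45}
  ]
}}

```text
t: 9.97
tool_pos: [0.4574, -0.1461, 0.1596]
tool_rot: [-3.141, 0.001, 0.272]
wrist_force: [-0.0, 0.2, 0.2]
finger_gap: 0.452
grip_force: 0.0
```

Run:
```python
from h import *
s=st();print(np.round(s['joints'],2)); to([.4605,-.146,.056])
```

```text
t9.97 pos [ 0.4574 -0.1461  0.1596] rot [-3.141e+00  1.000e-03  2.720e-01] F [-0.02  0.24  0.22] gap 0.452 grip 0.0
[-0.41 -0.04  0.66  1.93  0.03  1.25 -1.06]
units [0.1  0.03 3.45]
```

Call:
{"fn": "servo_tool", "kwargs": {
  "increments": [
    {"dx":0.1,"dy":0.03,"dz":0.7,"rx":0,"ry":0,"rz":0,"fingers":0.45},
    {"dx":0,"dy":0,"dz":0.8,"rx":0,"ry":0,"rz":0,"fingers":0.45},
    {"dx":0,"dy":0,"dz":0.7,"rx":0,"ry":0,"rz":0,"fingers":0.45},
    {"dx":0,"dy":0,"dz":0.6,"rx":0,"ry":0,"rz":0,"fingers":0.45},
    {"dx":0,"dy":0,"dz":0.4,"rx":0,"ry":0,"rz":0,"fingers":0.45},
    {"dx":0,"dy":0,"dz":0.2,"rx":0,"ry":0,"rz":0,"fingers":0.45},
    {"dx":0,"dy":0,"dz":0,"rx":0,"ry":0,"rz":0,"fingers":0.3},
    {"dx":0,"dy":0,"dz":0,"rx":0,"ry":0,"rz":0,"fingers":0.3},
    {"dx":0,"dy":0,"dz":0,"rx":0,"ry":0,"rz":0,"fingers":0.3}
  ]
}}

```text
t: 10.72
tool_pos: [0.4618, -0.1464, 0.0591]
tool_rot: [3.141, -0.002, 0.271]
wrist_force: [-1.5, 0.1, 0.6]
finger_gap: 0.304
grip_force: 0.0
```

Run:
```python
from h import *
s=st();c=cap('side','side5')
a=cv2.resize(cv2.imread('pics/side5.png')[180:360,200:360],None,fx=3.5,fy=3.3,interpolation=3);cv2.imwrite('pics/side5c.png',a)
```

```text
t10.72 pos [ 0.4618 -0.1464  0.0591] rot [ 3.141e+00 -2.000e-03  2.710e-01] F [-1.46  0.12  0.56] gap 0.304 grip 0.0
```

View pics/side5c.png

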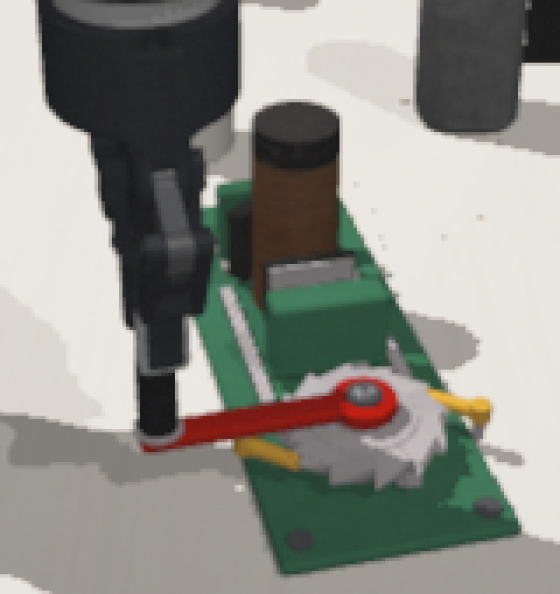

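The fingers straddle the knob (crop ~(158,385)) above the lever, and the jar stands upright. I swing the lever back to home.

Call:
{"fn": "servo_tool", "kwargs": {
  "increments": [
    {"dx":0.01,"dy":-0.25,"dz":0,"rx":0,"ry":0,"rz":1,"fingers":0.3},
    {"dx":0.01,"dy":-0.25,"dz":0,"rx":0,"ry":0,"rz":1,"fingers":0.3},
    {"dx":0.01,"dy":-0.25,"dz":0,"rx":0,"ry":0,"rz":1,"fingers":0.3},
    {"dx":0.01,"dy":-0.25,"dz":0,"rx":0,"ry":0,"rz":1,"fingers":0.3},
    {"dx":0.01,"dy":-0.25,"dz":0,"rx":0,"ry":0,"rz":1,"fingers":0.3},
    {"dx":0.01,"dy":-0.25,"dz":0,"rx":0,"ry":0,"rz":1,"fingers":0.3},
    {"dx":0.01,"dy":-0.25,"dz":0,"rx":0,"ry":0,"rz":1,"fingers":0.3},
    {"dx":0.01,"dy":-0.25,"dz":0,"rx":0,"ry":0,"rz":1,"fingers":0.3},
    {"dx":0,"dy":0,"dz":0,"rx":0,"ry":0,"rz":0,"fingers":0.3},
    {"dx":0,"dy":0,"dz":0,"rx":0,"ry":0,"rz":0,"fingers":0.3}
  ]
}}

```text
t: 11.6
tool_pos: [0.4645, -0.0871, 0.0589]
tool_rot: [-3.141, -0.001, -0.365]
wrist_force: [0.1, -1.1, 0.2]
finger_gap: 0.303
grip_force: 0.0
```

```bash
cat >> h.py <<'E'
PIV=np.array([.55255,-.1209])+np.array([.96946,.24525])*-.0005+np.array([-.24525,.96946])*-.0012
def lev():
    s=st(); Y=np.array([-.24525,.96946]);X=np.array([Y[1],-Y[0]]); d=np.array(s['tool_pos'][:2])-PIV
    a=np.arctan2(-d@Y,-d@X); T=np.sin(a)*X-np.cos(a)*Y; N=np.cos(a)*X+np.sin(a)*Y
    F=np.array(s['wrist_force'][:2]); print('tool a %.3f r %.4f yaw-a %.3f push %.2f radial(to pivot) %.2f'%(a,np.hypot(*d),s['tool_rot'][2]-.248-a,-F@T,-F@N)); return s
def knob(tag):
    c=cap('top',tag); P=cloud(c); x=P[...,0];y=P[...,1];z=P[...,2]
    return c,P
E
python3 - <<'E'
from h import *
lev()
E
```

```text
t11.60 pos [ 0.4645 -0.0871  0.0589] rot [-3.141e+00 -1.000e-03 -3.650e-01] F [ 0.09 -1.1   0.17] gap 0.303 grip 0.0
tool a -0.627 r 0.0946 yaw-a 0.014 push -0.99 radial(to pivot) -0.49
```

Call:
{"fn": "servo_tool", "kwargs": {
  "increments": [
    {"dx":0,"dy":-0.06,"dz":0,"rx":0,"ry":0,"rz":0.25,"fingers":0.3},
    {"dx":0,"dy":-0.06,"dz":0,"rx":0,"ry":0,"rz":0.25,"fingers":0.3},
    {"dx":0,"dy":0,"dz":0,"rx":0,"ry":0,"rz":0,"fingers":0.3},
    {"dx":0,"dy":0,"dz":0,"rx":0,"ry":0,"rz":0,"fingers":0.3}
  ]
}}

```text
t: 11.93
tool_pos: [0.4651, -0.0841, 0.0582]
tool_rot: [-3.142, -0.0, -0.409]
wrist_force: [0.3, -0.9, 0.3]
finger_gap: 0.298
grip_force: 0.0
```

```bash
python3 -c "
from h import *
lev()"
```

```text
t11.93 pos [ 0.4651 -0.0841  0.0582] rot [-3.142 -0.    -0.409] F [ 0.34 -0.86  0.29] gap 0.298 grip 0.0
tool a -0.659 r 0.0952 yaw-a 0.003 push -0.65 radial(to pivot) -0.65
```

Call:
{"fn": "servo_tool", "kwargs": {
  "increments": [
    {"dx":0,"dy":-0.06,"dz":0,"rx":0,"ry":0,"rz":0.25,"fingers":0.3},
    {"dx":0,"dy":-0.06,"dz":0,"rx":0,"ry":0,"rz":0.25,"fingers":0.3},
    {"dx":0,"dy":0,"dz":0,"rx":0,"ry":0,"rz":0,"fingers":0.3},
    {"dx":0,"dy":0,"dz":0,"rx":0,"ry":0,"rz":0,"fingers":0.3}
  ]
}}

```text
t: 12.27
tool_pos: [0.4667, -0.0805, 0.0582]
tool_rot: [3.142, 0.0, -0.448]
wrist_force: [-0.1, 0.0, 0.4]
finger_gap: 0.297
grip_force: 0.0
```

```bash
python3 -c "
from h import *
lev()"
```

```text
t12.27 pos [ 0.4667 -0.0805  0.0582] rot [ 3.142  0.    -0.448] F [-0.1   0.04  0.41] gap 0.297 grip 0.0
tool a -0.700 r 0.0953 yaw-a 0.004 push -0.01 radial(to pivot) 0.11
```

Call:
{"fn": "servo_tool", "kwargs": {
  "increments": [
    {"dx":0,"dy":-0.06,"dz":0,"rx":0,"ry":0,"rz":0.25,"fingers":0.3},
    {"dx":0,"dy":0,"dz":0,"rx":0,"ry":0,"rz":0,"fingers":0.3},
    {"dx":0,"dy":0,"dz":0,"rx":0,"ry":0,"rz":0,"fingers":0.3}
  ]
}}

```text
t: 12.52
tool_pos: [0.4674, -0.0789, 0.0582]
tool_rot: [-3.142, -0.0, -0.469]
wrist_force: [0.6, 0.8, 0.1]
finger_gap: 0.3
grip_force: 0.0
```

Run:
```python
from h import *
lev(); c=cap('top','top6')
a=cv2.resize(cv2.imread('pics/top6.png')[165:260,280:420],None,fx=5.6,fy=5.6,interpolation=3);cv2.imwrite('pics/top6c.png',a)
```

```text
t12.52 pos [ 0.4674 -0.0789  0.0582] rot [-3.142 -0.    -0.469] F [0.64 0.84 0.12] gap 0.300 grip 0.0
tool a -0.719 r 0.0953 yaw-a 0.003 push 1.04 radial(to pivot) -0.19
```

View pics/top6c.png

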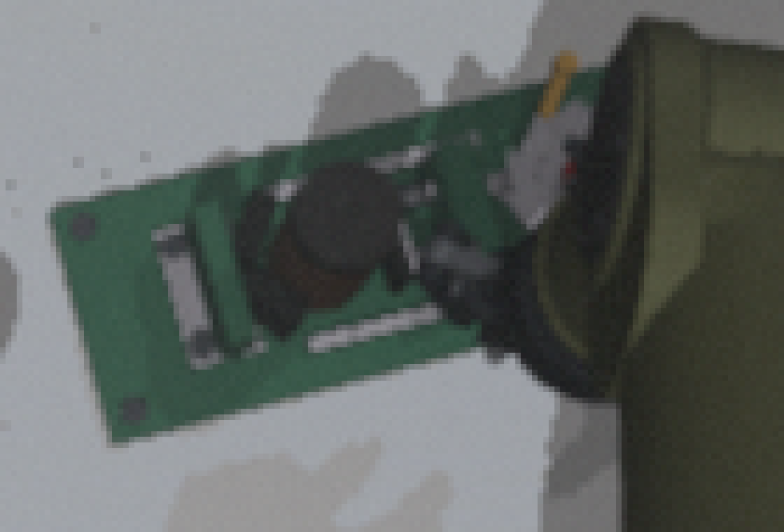

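From above the arm hides the knob, and the jar stands clear. I measure the lever's red bar from the side camera by code instead.

```bash
cat >> h.py <<'E'
def ang(tag):
    c=cap('side',tag) if tag not in('side0','side5') else load(tag); P=cloud(c);I=c['frame'].astype(int)
    Y=np.array([-.24525,.96946]);X=np.array([Y[1],-Y[0]]); p=np.array([.55255,-.1209])
    x=(P[...,:2]-p)@X;y=(P[...,:2]-p)@Y;z=P[...,2]
    red=(I[...,0]>1.8*I[...,1])&(I[...,0]>1.8*I[...,2])&(I[...,0]>70)
    m=red&(z>.036)&(z<.05)&(np.hypot(x,y)<.1)&(np.hypot(x,y)>.02)
    d=np.median(np.arctan2(-(y[m]+.0022),-(x[m]+.0006)));print('lever a by red bar %.3f n %d'%(d,m.sum()))
    # pad/jaw position, jar axis
    k=(abs(x)<.02)&(y>.085)&(y<.118)&(z>.052)&(z<.066)
    from scipy.optimize import least_squares
    q=P[(np.hypot(x,y-.128)<.035)&(z>.066)&(z<.105)&(I.max(-1)<140)]
    r=least_squares(lambda v:np.hypot(q[:,0]-v[0],q[:,1]-v[1])-.0225,[.52,0.003],loss='soft_l1',f_scale=.002).x-p
    print('pad top y %.1f'%(np.percentile(y[k],90)*1000),k.sum(),'jar x %.1f y %.1f'%(r@X*1000,r@Y*1000),len(q))
E
python3 - <<'E'
from h import *
ang('side0');ang('side5');ang('side6');lev()
E
```

```text
lever a by red bar 0.058 n 355
pad top y 97.5 121 jar x -1.2 y 128.1 0
lever a by red bar 0.065 n 340
pad top y 110.3 241 jar x -0.6 y 126.2 457
lever a by red bar 0.060 n 340
pad top y 110.6 241 jar x -0.7 y 126.3 457
t12.62 pos [ 0.4674 -0.079   0.0582] rot [-3.142  0.    -0.469] F [-0.87 -0.24 -0.11] gap 0.300 grip 0.0
tool a -0.718 r 0.0953 yaw-a 0.001 push -0.61 radial(to pivot) 0.66
```

Run:
```python
from h import *
Y=np.array([-.24525,.96946]);X=np.array([Y[1],-Y[0]]); p=np.array([.55255,-.1209])
for tag,a in(('side5',.02),('side6',-.718)):
    c=load(tag);P=cloud(c);I=c['frame'].astype(int);x=(P[...,:2]-p)@X;y=(P[...,:2]-p)@Y;z=P[...,2]
    # local frame at tool: radial outward, tangent
    kx,ky=-.095*np.cos(a),-.095*np.sin(a)
    rx=(x-kx)*-np.cos(a)+(y-ky)*-np.sin(a); ty=(x-kx)*np.sin(a)-(y-ky)*np.cos(a)
    m=(abs(rx)<.03)&(abs(ty)<.05)&(z>.03)&(z<.12)
    print(tag,'cols: tangent(+ = driving dir) range, rad range, n by z')
    for lo in range(36,120,6):
        k=m&(z*1000>=lo)&(z*1000<lo+6)
        if k.sum(): print(lo,k.sum(),'t',np.round(np.percentile(ty[k],[5,50,95])*1000),'r',np.round(np.percentile(rx[k],[5,50,95])*1000),'rgb',np.median(I[k],0))
# knob in side6
c=load('side6');P=cloud(c);x=(P[...,:2]-p)@X;y=(P[...,:2]-p)@Y;z=P[...,2]
k=(z>.05)&(z<.09)&(np.hypot(x+.095,y)<.03);print('knob side6',k.sum(),x[k].mean(),y[k].mean(),z[k].max())
c=load('side0');P=cloud(c);I=c['frame'].astype(int);x=(P[...,:2]-p)@X;y=(P[...,:2]-p)@Y;z=P[...,2]
k=(z>.05)&(z<.09)&(np.hypot(x+.095,y)<.03);print('knob side0',k.sum(),x[k].mean(),y[k].mean(),z[k].max())
```

```text
side5 cols: tangent(+ = driving dir) range, rad range, n by z
36 71 t [-7.  6.  8.] r [-29. -15.   8.] rgb [123.  27.  22.]
42 136 t [-6.  4.  9.] r [-28. -11.  10.] rgb [122.  53.  54.]
48 32 t [1. 6. 8.] r [-6.  2.  9.] rgb [26. 26. 27.]
54 37 t [2. 6. 8.] r [-5.  3.  9.] rgb [26. 26. 27.]
60 30 t [2. 6. 7.] r [-5.  2.  9.] rgb [26. 26. 27.]
66 39 t [1. 6. 8.] r [-6.  3.  9.] rgb [26. 26. 27.]
72 37 t [-1.  6.  8.] r [-6.  3. 10.] rgb [25. 25. 26.]
78 28 t [-0.  6.  8.] r [-5.  3.  9.] rgb [56.  55.5 55.5]
84 1 t [-0. -0. -0.] r [9. 9. 9.] rgb [175. 170. 166.]
90 18 t [-13.  19.  20.] r [-7.  2. 10.] rgb [87.5 87.  86.5]
96 32 t [-14.  19.  25.] r [-10.   8.  11.] rgb [78.  77.  76.5]
102 67 t [-14.  23.  27.] r [-9.  5. 11.] rgb [36. 37. 39.]
108 56 t [-14.  21.  27.] r [-8.  6. 11.] rgb [61.  61.5 62. ]
114 62 t [-12.  25.  27.] r [-9.  3. 11.] rgb [35.  36.  37.5]
side6 cols: tangent(+ = driving dir) range, rad range, n by z
36 3 t [-31. -30.  42.] r [-28. -27. -27.] rgb [ 56. 102.  77.]
42 4 t [-31. -31. -30.] r [-27. -27. -27.] rgb [46.5 75.5 59. ]
48 3 t [-32. -31. -31.] r [-27. -27. -26.] rgb [45. 50. 40.]
54 5 t [-36. -32. -31.] r [-30. -29. -27.] rgb [56. 97. 75.]
60 1 t [-33. -33. -33.] r [-30. -30. -30.] rgb [ 72. 110.  88.]
90 25 t [-14.  19.  21.] r [-8. -1.  7.] rgb [75. 74. 75.]
96 56 t [-13. -10.  26.] r [-10.  -5.   5.] rgb [34.  34.  35.5]
102 75 t [-13.  20.  28.] r [-10.  -5.   6.] rgb [34. 34. 37.]
108 76 t [-13.  18.  28.] r [-10.  -5.   6.] rgb [34. 35. 37.]
114 75 t [-14.  20.  28.] r [-10.  -4.   5.] rgb [33. 34. 36.]
knob side6 276 -0.09688896833819388 -0.006079882615095922 0.08830246147806284
knob side0 271 -0.09691638464377546 -0.006077351189438748 0.08860455471519528
```

Run:
```python
from h import *
p=PIV;Y=np.array([-.24525,.96946]);X=np.array([Y[1],-Y[0]]);a=-.718
c=load('side6');P=cloud(c);x=(P[...,:2]-p)@X;y=(P[...,:2]-p)@Y;z=P[...,2]
kx,ky=-.095*np.cos(a),-.095*np.sin(a)
rx=(x-kx)*-np.cos(a)+(y-ky)*-np.sin(a); ty=(x-kx)*np.sin(a)-(y-ky)*np.cos(a)
m=(abs(rx)<.06)&(abs(ty)<.06)&(z>.085)
for lo in range(85,230,8):
    k=m&(z*1000>=lo)&(z*1000<lo+8)
    if k.sum(): print(lo,k.sum(),'t',np.round(np.percentile(ty[k],[2,50,98])*1000),'r',np.round(np.percentile(rx[k],[2,50,98])*1000))
```

```text
85 20 t [-14.  58.  60.] r [-30. -23.   7.]
93 67 t [-15. -11.  25.] r [-10.  -4.   7.]
101 98 t [-16.  19.  27.] r [-10.  -4.   8.]
109 105 t [-17.  18.  28.] r [-10.  -4.   8.]
117 99 t [-16.  19.  28.] r [-10.  -3.   7.]
125 77 t [-19. -12.  27.] r [-10.  -5.   6.]
133 86 t [-37. -14.  44.] r [-12.  -9.  10.]
141 179 t [-43.  25.  47.] r [-12.  -9.  11.]
149 113 t [-45.  25.  51.] r [-13. -10.  11.]
157 236 t [-50.  22.  55.] r [-16.  -8.  12.]
165 194 t [-55.  20.  59.] r [-16. -10.   9.]
173 170 t [-56.  18.  60.] r [-16. -11.   5.]
181 184 t [-57.  16.  58.] r [-18. -10.  -3.]
189 245 t [-56.  21.  60.] r [-19.  -9.   6.]
197 223 t [-14.  28.  48.] r [-18.  -9.   8.]
205 125 t [ 6. 36. 41.] r [-10.  -8.   9.]
213 79 t [22. 37. 39.] r [-26.  -4.  10.]
221 224 t [-7. 32. 38.] r [-36. -17.  23.]
229 265 t [-8. 31. 38.] r [-36. -18.  25.]
```

The fingertips are really at z≈0.09, about 30 mm behind the nominal TCP at this opening, so they passed over the knob. I go back over it and descend further.

Call:
{"fn": "servo_tool", "kwargs": {
  "increments": [
    {"dx":0,"dy":0,"dz":-0.4,"rx":0,"ry":0,"rz":0,"fingers":0.3},
    {"dx":0.01,"dy":0.25,"dz":0,"rx":0,"ry":0,"rz":-1,"fingers":0.3},
    {"dx":0.01,"dy":0.25,"dz":0,"rx":0,"ry":0,"rz":-1,"fingers":0.35},
    {"dx":0.01,"dy":0.25,"dz":0,"rx":0,"ry":0,"rz":-1,"fingers":0.4},
    {"dx":0.01,"dy":0.25,"dz":0,"rx":0,"ry":0,"rz":-1,"fingers":0.4},
    {"dx":0.01,"dy":0.25,"dz":0,"rx":0,"ry":0,"rz":-1,"fingers":0.4},
    {"dx":0.01,"dy":0.25,"dz":0,"rx":0,"ry":0,"rz":-1,"fingers":0.4},
    {"dx":0.01,"dy":0.25,"dz":0,"rx":0,"ry":0,"rz":-1,"fingers":0.4},
    {"dx":0.01,"dy":0.25,"dz":0,"rx":0,"ry":0,"rz":-1,"fingers":0.4},
    {"dx":0.01,"dy":0.25,"dz":0,"rx":0,"ry":0,"rz":-1,"fingers":0.4},
    {"dx":0,"dy":0.08,"dz":0,"rx":0,"ry":0,"rz":-0.37,"fingers":0.4},
    {"dx":0,"dy":0,"dz":0,"rx":0,"ry":0,"rz":0,"fingers":0.4}
  ]
}}

```text
t: 13.62
tool_pos: [0.4609, -0.1479, 0.0703]
tool_rot: [3.141, -0.0, 0.28]
wrist_force: [-0.7, -0.2, 0.0]
finger_gap: 0.403
grip_force: 0.0
```

Call:
{"fn": "servo_tool", "kwargs": {
  "increments": [
    {"dx":0,"dy":0,"dz":0.4,"rx":0,"ry":0,"rz":0,"fingers":0.4},
    {"dx":0,"dy":0,"dz":0.2,"rx":0,"ry":0,"rz":0,"fingers":0.4},
    {"dx":0,"dy":0,"dz":0.2,"rx":0,"ry":0,"rz":0,"fingers":0.4},
    {"dx":0,"dy":0,"dz":0.2,"rx":0,"ry":0,"rz":0,"fingers":0.4},
    {"dx":0,"dy":0,"dz":0,"rx":0,"ry":0,"rz":0,"fingers":0.4},
    {"dx":0,"dy":0,"dz":0,"rx":0,"ry":0,"rz":0,"fingers":0.4}
  ]
}}

```text
t: 14.12
tool_pos: [0.4605, -0.147, 0.0399]
tool_rot: [-3.141, 0.001, 0.281]
wrist_force: [0.4, 0.7, 0.2]
finger_gap: 0.399
grip_force: 0.0
```

Run:
```python
from h import *
lev(); ang('side7')
p=PIV;Y=np.array([-.24525,.96946]);X=np.array([Y[1],-Y[0]]);a=.03
c=load('side7');P=cloud(c);x=(P[...,:2]-p)@X;y=(P[...,:2]-p)@Y;z=P[...,2]
kx,ky=-.095*np.cos(a),-.095*np.sin(a)
rx=(x-kx)*-np.cos(a)+(y-ky)*-np.sin(a); ty=(x-kx)*np.sin(a)-(y-ky)*np.cos(a)
m=(abs(rx)<.02)&(abs(ty)<.06)
for lo in range(44,110,6):
    k=m&(z*1000>=lo)&(z*1000<lo+6)
    if k.sum(): print(lo,k.sum(),'t',np.round(np.percentile(ty[k],[2,25,50,75,98])*1000),'r',np.round(np.percentile(rx[k],[2,50,98])*1000))
```

```text
t14.12 pos [ 0.4605 -0.147   0.0399] rot [-3.141e+00  1.000e-03  2.810e-01] F [0.42 0.67 0.2 ] gap 0.399 grip 0.0
tool a 0.016 r 0.0951 yaw-a 0.017 push 0.53 radial(to pivot) -0.58
lever a by red bar 0.061 n 347
pad top y 110.4 241 jar x -0.7 y 126.3 455
44 67 t [-5.  0.  4.  5.  8.] r [-12.   2.  11.]
50 29 t [-2.  2.  4.  5.  6.] r [-6.  3.  9.]
56 23 t [-1.  3.  5.  5.  6.] r [-6.  1.  9.]
68 3 t [-4. -4. -4. -4. -3.] r [9. 9. 9.]
74 27 t [-20.   1.  21.  22.  23.] r [-9.  7. 11.]
80 43 t [-19.   2.  22.  27.  28.] r [-9.  8. 12.]
86 62 t [-25.  20.  26.  28.  30.] r [-9.  6. 12.]
92 64 t [-22.  20.  27.  29.  30.] r [-9.  6. 12.]
98 65 t [-20.  21.  27.  29.  30.] r [-8.  4. 12.]
104 30 t [-20.  -8.  27.  29.  30.] r [-5.  7. 12.]
```

Call:
{"fn": "servo_tool", "kwargs": {
  "increments": [
    {"dx":0,"dy":0,"dz":0.3,"rx":0,"ry":0,"rz":0,"fingers":0.4},
    {"dx":0,"dy":0,"dz":0.3,"rx":0,"ry":0,"rz":0,"fingers":0.4},
    {"dx":0,"dy":0,"dz":0.05,"rx":0,"ry":0,"rz":0,"fingers":0.28},
    {"dx":0,"dy":0,"dz":0,"rx":0,"ry":0,"rz":0,"fingers":0.28},
    {"dx":0,"dy":0,"dz":0,"rx":0,"ry":0,"rz":0,"fingers":0.28},
    {"dx":0,"dy":0,"dz":0,"rx":0,"ry":0,"rz":0,"fingers":0.28}
  ]
}}

```text
t: 14.67
tool_pos: [0.461, -0.1471, 0.0208]
tool_rot: [3.141, -0.0, 0.281]
wrist_force: [-0.2, 0.3, -1.3]
finger_gap: 0.282
grip_force: 0.0
```

Call:
{"fn": "servo_tool", "kwargs": {
  "increments": [
    {"dx":0,"dy":-0.12,"dz":0,"rx":0,"ry":0,"rz":0.5,"fingers":0.28},
    {"dx":0,"dy":-0.12,"dz":0,"rx":0,"ry":0,"rz":0.5,"fingers":0.28},
    {"dx":0,"dy":-0.12,"dz":0,"rx":0,"ry":0,"rz":0.5,"fingers":0.28},
    {"dx":0,"dy":-0.12,"dz":0,"rx":0,"ry":0,"rz":0.5,"fingers":0.28},
    {"dx":0,"dy":0,"dz":0,"rx":0,"ry":0,"rz":0,"fingers":0.28},
    {"dx":0,"dy":0,"dz":0,"rx":0,"ry":0,"rz":0,"fingers":0.28}
  ]
}}

```text
t: 15.17
tool_pos: [0.4579, -0.1329, 0.021]
tool_rot: [-3.141, -0.001, 0.122]
wrist_force: [-0.3, 0.2, -0.2]
finger_gap: 0.281
grip_force: 0.0
```

Run:
```python
from h import *
lev(); ang('side8')
```

```text
t15.17 pos [ 0.4579 -0.1329  0.021 ] rot [-3.141e+00 -1.000e-03  1.220e-01] F [-0.26  0.22 -0.18] gap 0.281 grip 0.0
tool a -0.135 r 0.0950 yaw-a 0.009 push 0.25 radial(to pivot) 0.23
lever a by red bar -0.047 n 342
pad top y 110.3 237 jar x -0.6 y 126.2 459
```

Call:
{"fn": "servo_tool", "kwargs": {
  "increments": [
    {"dx":0.01,"dy":-0.25,"dz":0,"rx":0,"ry":0,"rz":1,"fingers":0.28},
    {"dx":0.01,"dy":-0.25,"dz":0,"rx":0,"ry":0,"rz":1,"fingers":0.28},
    {"dx":0.01,"dy":-0.25,"dz":0,"rx":0,"ry":0,"rz":1,"fingers":0.28},
    {"dx":0.01,"dy":-0.25,"dz":0,"rx":0,"ry":0,"rz":1,"fingers":0.28},
    {"dx":0.01,"dy":-0.25,"dz":0,"rx":0,"ry":0,"rz":1,"fingers":0.28},
    {"dx":0.01,"dy":-0.25,"dz":0,"rx":0,"ry":0,"rz":1,"fingers":0.28},
    {"dx":0,"dy":-0.12,"dz":0,"rx":0,"ry":0,"rz":0.5,"fingers":0.28},
    {"dx":0,"dy":-0.05,"dz":0,"rx":0,"ry":0,"rz":0.2,"fingers":0.28},
    {"dx":0,"dy":0,"dz":0,"rx":0,"ry":0,"rz":0,"fingers":0.28},
    {"dx":0,"dy":0,"dz":0,"rx":0,"ry":0,"rz":0,"fingers":0.28}
  ]
}}

```text
t: 16.05
tool_pos: [0.4649, -0.0843, 0.0208]
tool_rot: [-3.142, -0.0, -0.414]
wrist_force: [0.4, -0.1, -0.7]
finger_gap: 0.284
grip_force: 0.0
```

Run:
```python
from h import *
lev(); ang('side9');lev()
```

```text
t16.05 pos [ 0.4649 -0.0843  0.0208] rot [-3.142 -0.    -0.414] F [ 0.35 -0.12 -0.7 ] gap 0.284 grip 0.0
tool a -0.657 r 0.0953 yaw-a -0.005 push 0.03 radial(to pivot) -0.37
lever a by red bar -0.563 n 314
pad top y 110.5 237 jar x -0.6 y 126.2 461
t16.10 pos [ 0.4649 -0.0843  0.0208] rot [-3.142 -0.    -0.415] F [-0.36  0.26  0.52] gap 0.279 grip 0.0
tool a -0.656 r 0.0953 yaw-a -0.007 push 0.10 radial(to pivot) 0.43
```

Call:
{"fn": "servo_tool", "kwargs": {
  "increments": [
    {"dx":0,"dy":-0.06,"dz":0,"rx":0,"ry":0,"rz":0.25,"fingers":0.28},
    {"dx":0,"dy":-0.06,"dz":0,"rx":0,"ry":0,"rz":0.25,"fingers":0.28},
    {"dx":0,"dy":-0.03,"dz":0,"rx":0,"ry":0,"rz":0.12,"fingers":0.28},
    {"dx":0,"dy":0,"dz":0,"rx":0,"ry":0,"rz":0,"fingers":0.28},
    {"dx":0,"dy":0,"dz":0,"rx":0,"ry":0,"rz":0,"fingers":0.28}
  ]
}}

```text
t: 16.52
tool_pos: [0.4665, -0.0806, 0.0207]
tool_rot: [3.141, -0.0, -0.465]
wrist_force: [-0.7, -3.9, 1.0]
finger_gap: 0.28
grip_force: 1.7
```

Run:
```python
from h import *
lev(); ang('side10');lev()
```

```text
t16.52 pos [ 0.4665 -0.0806  0.0207] rot [ 3.141 -0.    -0.465] F [-0.67 -3.9   1.04] gap 0.280 grip 1.7
tool a -0.699 r 0.0954 yaw-a -0.014 push -3.80 radial(to pivot) -1.10
lever a by red bar -0.592 n 312
pad top y 110.2 242 jar x -0.6 y 126.1 456
t16.57 pos [ 0.4665 -0.0806  0.0207] rot [ 3.141 -0.    -0.465] F [-0.79 -3.28  1.14] gap 0.280 grip 1.9
tool a -0.699 r 0.0954 yaw-a -0.015 push -3.30 radial(to pivot) -0.72
```

Call:
{"fn": "servo_tool", "kwargs": {
  "increments": [
    {"dx":0,"dy":0.12,"dz":0,"rx":0,"ry":0,"rz":-0.5,"fingers":0.28},
    {"dx":0.01,"dy":0.25,"dz":0,"rx":0,"ry":0,"rz":-1,"fingers":0.28},
    {"dx":0.01,"dy":0.25,"dz":0,"rx":0,"ry":0,"rz":-1,"fingers":0.28},
    {"dx":0.01,"dy":0.25,"dz":0,"rx":0,"ry":0,"rz":-1,"fingers":0.28},
    {"dx":0.01,"dy":0.25,"dz":0,"rx":0,"ry":0,"rz":-1,"fingers":0.28},
    {"dx":0.01,"dy":0.25,"dz":0,"rx":0,"ry":0,"rz":-1,"fingers":0.28},
    {"dx":0.01,"dy":0.25,"dz":0,"rx":0,"ry":0,"rz":-1,"fingers":0.28},
    {"dx":0.01,"dy":0.25,"dz":0,"rx":0,"ry":0,"rz":-1,"fingers":0.28},
    {"dx":0.01,"dy":0.25,"dz":0,"rx":0,"ry":0,"rz":-1,"fingers":0.28}
  ]
}}

```text
t: 17.32
tool_pos: [0.4592, -0.1405, 0.0207]
tool_rot: [-3.139, -0.001, 0.22]
wrist_force: [-1.1, 1.7, 0.8]
finger_gap: 0.281
grip_force: 0.8
```

Run:
```python
from h import *
lev(); ang('side11');lev()
```

```text
t17.32 pos [ 0.4592 -0.1405  0.0207] rot [-3.139e+00 -1.000e-03  2.200e-01] F [-1.07  1.75  0.77] gap 0.281 grip 0.8
tool a -0.054 r 0.0950 yaw-a 0.026 push 1.92 radial(to pivot) 0.72
lever a by red bar -0.022 n 338
pad top y 113.2 227 jar x -0.8 y 128.6 465
t17.37 pos [ 0.4594 -0.1424  0.0209] rot [-3.141e+00 -1.000e-03  2.220e-01] F [0.38 0.08 0.36] gap 0.282 grip 0.4
tool a -0.033 r 0.0951 yaw-a 0.007 push -0.00 radial(to pivot) -0.39
```

Call:
{"fn": "servo_tool", "kwargs": {
  "increments": [
    {"dx":0,"dy":0.12,"dz":0,"rx":0,"ry":0,"rz":-0.5,"fingers":0.28},
    {"dx":0,"dy":0.12,"dz":0,"rx":0,"ry":0,"rz":-0.5,"fingers":0.28}
  ]
}}

```text
t: 17.53
tool_pos: [0.4609, -0.1476, 0.0207]
tool_rot: [-3.14, -0.001, 0.296]
wrist_force: [-0.1, 1.7, 0.6]
finger_gap: 0.278
grip_force: 0.7
```

Call:
{"fn": "servo_tool", "kwargs": {
  "increments": [
    {"dx":0,"dy":0.12,"dz":0,"rx":0,"ry":0,"rz":-0.5,"fingers":0.28}
  ]
}}

```text
t: 17.62
tool_pos: [0.4619, -0.151, 0.0207]
tool_rot: [-3.14, -0.001, 0.336]
wrist_force: [-0.2, 0.7, 1.0]
finger_gap: 0.281
grip_force: 0.7
```

Call:
{"fn": "servo_tool", "kwargs": {
  "increments": [
    {"dx":0,"dy":0.06,"dz":0,"rx":0,"ry":0,"rz":-0.25,"fingers":0.28}
  ]
}}

```text
t: 17.7
tool_pos: [0.4627, -0.1531, 0.0207]
tool_rot: [-3.141, -0.001, 0.356]
wrist_force: [-0.2, 1.0, 0.5]
finger_gap: 0.284
grip_force: 0.6
```

Run:
```python
from h import *
lev(); ang('side12');lev()
```

```text
t17.70 pos [ 0.4627 -0.1531  0.0207] rot [-3.141e+00 -1.000e-03  3.560e-01] F [-0.19  0.99  0.55] gap 0.284 grip 0.6
tool a 0.084 r 0.0949 yaw-a 0.024 push 1.00 radial(to pivot) -0.14
lever a by red bar 0.115 n 324
pad top y 113.1 219 jar x -0.8 y 131.1 470
t17.75 pos [ 0.4627 -0.1535  0.0207] rot [-3.141e+00 -1.000e-03  3.560e-01] F [-0.45  1.39 -0.98] gap 0.283 grip 0.5
tool a 0.088 r 0.0950 yaw-a 0.020 push 1.46 radial(to pivot) -0.03
```

Call:
{"fn": "servo_tool", "kwargs": {
  "increments": [
    {"dx":0.01,"dy":0.25,"dz":0,"rx":0,"ry":0,"rz":-1,"fingers":0.28},
    {"dx":0.01,"dy":0.25,"dz":0,"rx":0,"ry":0,"rz":-1,"fingers":0.28},
    {"dx":0.01,"dy":0.25,"dz":0,"rx":0,"ry":0,"rz":-1,"fingers":0.28},
    {"dx":0,"dy":0,"dz":0,"rx":0,"ry":0,"rz":0,"fingers":0.28}
  ]
}}

```text
t: 18.08
tool_pos: [0.4729, -0.1744, 0.0207]
tool_rot: [3.141, -0.0, 0.595]
wrist_force: [-0.4, 0.4, 0.4]
finger_gap: 0.281
grip_force: 0.1
```

Run:
```python
from h import *
lev(); ang('side13');lev()
```

```text
t18.08 pos [ 0.4729 -0.1744  0.0207] rot [ 3.141 -0.     0.595] F [-0.4   0.38  0.37] gap 0.281 grip 0.1
tool a 0.334 r 0.0951 yaw-a 0.013 push 0.54 radial(to pivot) 0.12
lever a by red bar 0.362 n 297
pad top y 115.1 218 jar x -0.7 y 132.0 357
t18.13 pos [ 0.4727 -0.1741  0.0206] rot [3.141 0.    0.592] F [ 0.4  -0.23 -0.08] gap 0.279 grip 0.0
tool a 0.329 r 0.0951 yaw-a 0.014 push -0.41 radial(to pivot) -0.21
```

Call:
{"fn": "servo_tool", "kwargs": {
  "increments": [
    {"dx":0.01,"dy":0.25,"dz":0,"rx":0,"ry":0,"rz":-1,"fingers":0.28},
    {"dx":0,"dy":0.12,"dz":0,"rx":0,"ry":0,"rz":-0.5,"fingers":0.28}
  ]
}}

```text
t: 18.3
tool_pos: [0.4787, -0.1819, 0.0204]
tool_rot: [-3.14, 0.0, 0.716]
wrist_force: [-1.0, 2.0, 0.2]
finger_gap: 0.283
grip_force: 1.0
```

Call:
{"fn": "servo_tool", "kwargs": {
  "increments": [
    {"dx":0,"dy":0.12,"dz":0,"rx":0,"ry":0,"rz":-0.5,"fingers":0.28},
    {"dx":0,"dy":0,"dz":0,"rx":0,"ry":0,"rz":0,"fingers":0.28}
  ]
}}

```text
t: 18.47
tool_pos: [0.4812, -0.185, 0.0204]
tool_rot: [-3.141, 0.0, 0.753]
wrist_force: [-0.9, 0.3, -0.7]
finger_gap: 0.276
grip_force: 0.4
```

Run:
```python
from h import *
lev(); ang('side14');lev()
```

```text
t18.47 pos [ 0.4812 -0.185   0.0204] rot [-3.141  0.     0.753] F [-0.92  0.33 -0.72] gap 0.276 grip 0.4
tool a 0.476 r 0.0949 yaw-a 0.029 push 0.85 radial(to pivot) 0.47
lever a by red bar 0.497 n 248
pad top y 112.0 165 jar x -0.8 y 131.5 228
t18.52 pos [ 0.4813 -0.185   0.0205] rot [-3.141  0.     0.752] F [-0.49  0.91 -1.16] gap 0.281 grip 0.3
tool a 0.476 r 0.0949 yaw-a 0.028 push 1.00 radial(to pivot) -0.23
```

Call:
{"fn": "servo_tool", "kwargs": {
  "increments": [
    {"dx":0,"dy":0.12,"dz":0,"rx":0,"ry":0,"rz":-0.5,"fingers":0.28}
  ]
}}

```text
t: 18.6
tool_pos: [0.4831, -0.1868, 0.0204]
tool_rot: [-3.14, -0.0, 0.793]
wrist_force: [-1.3, 1.3, -0.3]
finger_gap: 0.28
grip_force: 1.1
```

Call:
{"fn": "servo_tool", "kwargs": {
  "increments": [
    {"dx":0,"dy":0.09,"dz":0,"rx":0,"ry":0,"rz":-0.37,"fingers":0.28}
  ]
}}

```text
t: 18.68
tool_pos: [0.4852, -0.189, 0.0204]
tool_rot: [-3.14, 0.0, 0.824]
wrist_force: [-2.2, 2.1, 0.5]
finger_gap: 0.278
grip_force: 1.2
```

Call:
{"fn": "servo_tool", "kwargs": {
  "increments": [
    {"dx":0,"dy":0.06,"dz":0,"rx":0,"ry":0,"rz":-0.25,"fingers":0.28}
  ]
}}

```text
t: 18.77
tool_pos: [0.4866, -0.1904, 0.0204]
tool_rot: [-3.14, 0.0, 0.844]
wrist_force: [-2.6, 1.4, -0.3]
finger_gap: 0.281
grip_force: 1.2
```

Call:
{"fn": "servo_tool", "kwargs": {
  "increments": [
    {"dx":0,"dy":0.06,"dz":0,"rx":0,"ry":0,"rz":-0.25,"fingers":0.28}
  ]
}}

```text
t: 18.85
tool_pos: [0.488, -0.1917, 0.0204]
tool_rot: [-3.14, 0.0, 0.865]
wrist_force: [-2.5, 2.6, -0.8]
finger_gap: 0.282
grip_force: 1.2
```

Run:
```python
from h import *
lev(); ang('side15');lev()
```

```text
t18.85 pos [ 0.488  -0.1917  0.0204] rot [-3.14   0.     0.865] F [-2.53  2.6  -0.77] gap 0.282 grip 1.2
tool a 0.576 r 0.0947 yaw-a 0.040 push 3.62 radial(to pivot) -0.19
lever a by red bar 0.639 n 146
pad top y 113.7 90 jar x -0.9 y 131.4 128
t18.90 pos [ 0.4884 -0.1921  0.0205] rot [-3.141  0.     0.866] F [-1.16  2.06 -1.38] gap 0.282 grip 1.1
tool a 0.582 r 0.0948 yaw-a 0.036 push 2.25 radial(to pivot) -0.74
```

Call:
{"fn": "servo_tool", "kwargs": {
  "increments": [
    {"dx":0,"dy":0.06,"dz":0,"rx":0,"ry":0,"rz":-0.25,"fingers":0.28},
    {"dx":0,"dy":0,"dz":0,"rx":0,"ry":0,"rz":0,"fingers":0.28}
  ]
}}

```text
t: 19.07
tool_pos: [0.4898, -0.1934, 0.0205]
tool_rot: [-3.141, 0.0, 0.885]
wrist_force: [-1.7, 2.1, -1.8]
finger_gap: 0.281
grip_force: 1.0
```

Run:
```python
from h import *
for i in range(4):
    lev(); robot.capture('side')
```

```text
t19.07 pos [ 0.4898 -0.1934  0.0205] rot [-3.141  0.     0.885] F [-1.74  2.07 -1.79] gap 0.281 grip 1.0
tool a 0.603 r 0.0948 yaw-a 0.034 push 2.68 radial(to pivot) -0.41
t19.12 pos [ 0.4898 -0.1934  0.0205] rot [-3.141  0.     0.884] F [-1.4   2.49 -2.51] gap 0.285 grip 1.0
tool a 0.603 r 0.0948 yaw-a 0.034 push 2.69 radial(to pivot) -0.95
t19.17 pos [ 0.4899 -0.1934  0.0205] rot [-3.141 -0.     0.884] F [-1.58  1.76 -1.25] gap 0.278 grip 1.0
tool a 0.603 r 0.0948 yaw-a 0.033 push 2.35 radial(to pivot) -0.28
t19.22 pos [ 0.4899 -0.1934  0.0206] rot [-3.141 -0.     0.884] F [-1.11  1.54 -2.6 ] gap 0.274 grip 1.0
tool a 0.603 r 0.0948 yaw-a 0.034 push 1.85 radial(to pivot) -0.42
```

Call:
{"fn": "servo_tool", "kwargs": {
  "increments": [
    {"dx":0.01,"dy":-0.25,"dz":0,"rx":0,"ry":0,"rz":1,"fingers":0.28},
    {"dx":0.01,"dy":-0.25,"dz":0,"rx":0,"ry":0,"rz":1,"fingers":0.28},
    {"dx":0.01,"dy":-0.25,"dz":0,"rx":0,"ry":0,"rz":1,"fingers":0.28},
    {"dx":0.01,"dy":-0.25,"dz":0,"rx":0,"ry":0,"rz":1,"fingers":0.28},
    {"dx":0.01,"dy":-0.25,"dz":0,"rx":0,"ry":0,"rz":1,"fingers":0.28},
    {"dx":0.01,"dy":-0.25,"dz":0,"rx":0,"ry":0,"rz":1,"fingers":0.28},
    {"dx":0.01,"dy":-0.25,"dz":0,"rx":0,"ry":0,"rz":1,"fingers":0.28},
    {"dx":0.01,"dy":-0.25,"dz":0,"rx":0,"ry":0,"rz":1,"fingers":0.28}
  ]
}}

```text
t: 19.93
tool_pos: [0.4595, -0.1446, 0.0214]
tool_rot: [3.14, -0.003, 0.24]
wrist_force: [0.2, -0.3, -0.7]
finger_gap: 0.278
grip_force: 0.4
```

Run:
```python
from h import *
lev(); ang('side16');lev()
```

```text
t19.93 pos [ 0.4595 -0.1446  0.0214] rot [ 3.14e+00 -3.00e-03  2.40e-01] F [ 0.19 -0.3  -0.67] gap 0.278 grip 0.4
tool a -0.011 r 0.0955 yaw-a 0.003 push -0.33 radial(to pivot) -0.11
lever a by red bar 0.080 n 346
pad top y 114.1 202 jar x -0.6 y 131.6 462
t19.98 pos [ 0.4591 -0.1428  0.0212] rot [ 3.141e+00 -2.000e-03  2.380e-01] F [-0.44  0.73  0.22] gap 0.276 grip 0.2
tool a -0.030 r 0.0955 yaw-a 0.020 push 0.81 radial(to pivot) 0.28
```

Call:
{"fn": "servo_tool", "kwargs": {
  "increments": [
    {"dx":0.01,"dy":-0.25,"dz":0,"rx":0,"ry":0,"rz":1,"fingers":0.28},
    {"dx":0.01,"dy":-0.25,"dz":0,"rx":0,"ry":0,"rz":1,"fingers":0.28},
    {"dx":0.01,"dy":-0.25,"dz":0,"rx":0,"ry":0,"rz":1,"fingers":0.28},
    {"dx":0.01,"dy":-0.25,"dz":0,"rx":0,"ry":0,"rz":1,"fingers":0.28},
    {"dx":0.01,"dy":-0.25,"dz":0,"rx":0,"ry":0,"rz":1,"fingers":0.28},
    {"dx":0.01,"dy":-0.25,"dz":0,"rx":0,"ry":0,"rz":1,"fingers":0.28},
    {"dx":0.01,"dy":-0.25,"dz":0,"rx":0,"ry":0,"rz":1,"fingers":0.28},
    {"dx":0,"dy":-0.12,"dz":0,"rx":0,"ry":0,"rz":0.5,"fingers":0.28},
    {"dx":0,"dy":-0.12,"dz":0,"rx":0,"ry":0,"rz":0.5,"fingers":0.28},
    {"dx":0,"dy":-0.06,"dz":0,"rx":0,"ry":0,"rz":0.25,"fingers":0.28},
    {"dx":0,"dy":0,"dz":0,"rx":0,"ry":0,"rz":0,"fingers":0.28}
  ]
}}

```text
t: 20.9
tool_pos: [0.4643, -0.0836, 0.0212]
tool_rot: [-3.141, -0.002, -0.414]
wrist_force: [-0.4, -0.3, -0.8]
finger_gap: 0.283
grip_force: 0.0
```

Run:
```python
from h import *
lev(); ang('side17');lev()
```

```text
t20.90 pos [ 0.4643 -0.0836  0.0212] rot [-3.141e+00 -2.000e-03 -4.140e-01] F [-0.37 -0.25 -0.8 ] gap 0.283 grip 0.0
tool a -0.661 r 0.0961 yaw-a -0.001 push -0.38 radial(to pivot) 0.23
lever a by red bar -0.562 n 315
pad top y 114.3 208 jar x -0.6 y 131.6 467
t20.95 pos [ 0.464  -0.0837  0.021 ] rot [-3.141e+00 -1.000e-03 -4.140e-01] F [ 1.48 -0.13  0.78] gap 0.279 grip 0.0
tool a -0.658 r 0.0964 yaw-a -0.003 push 0.47 radial(to pivot) -1.41
```

Call:
{"fn": "servo_tool", "kwargs": {
  "increments": [
    {"dx":0.04,"dy":0.12,"dz":0,"rx":0,"ry":0,"rz":-0.5,"fingers":0.28},
    {"dx":0.01,"dy":0.25,"dz":0,"rx":0,"ry":0,"rz":-1,"fingers":0.28},
    {"dx":0.01,"dy":0.25,"dz":0,"rx":0,"ry":0,"rz":-1,"fingers":0.28},
    {"dx":0.01,"dy":0.25,"dz":0,"rx":0,"ry":0,"rz":-1,"fingers":0.28},
    {"dx":0.01,"dy":0.25,"dz":0,"rx":0,"ry":0,"rz":-1,"fingers":0.28},
    {"dx":0.01,"dy":0.25,"dz":0,"rx":0,"ry":0,"rz":-1,"fingers":0.28},
    {"dx":0.01,"dy":0.25,"dz":0,"rx":0,"ry":0,"rz":-1,"fingers":0.28},
    {"dx":0,"dy":0.12,"dz":0,"rx":0,"ry":0,"rz":-0.5,"fingers":0.28},
    {"dx":0,"dy":0.12,"dz":0,"rx":0,"ry":0,"rz":-0.5,"fingers":0.28}
  ]
}}

```text
t: 21.7
tool_pos: [0.4582, -0.1393, 0.0209]
tool_rot: [3.142, -0.001, 0.187]
wrist_force: [0.1, 1.0, 0.1]
finger_gap: 0.281
grip_force: 0.3
```

Run:
```python
from h import *
lev(); ang('side18');lev()
```

```text
t21.70 pos [ 0.4582 -0.1393  0.0209] rot [ 3.142e+00 -1.000e-03  1.870e-01] F [0.12 1.02 0.08] gap 0.281 grip 0.3
tool a -0.068 r 0.0957 yaw-a 0.007 push 0.98 radial(to pivot) -0.29
lever a by red bar -0.037 n 340
pad top y 113.6 205 jar x -0.5 y 131.6 460
t21.75 pos [ 0.4582 -0.1399  0.021 ] rot [ 3.141e+00 -1.000e-03  1.880e-01] F [ 0.13 -0.84  1.01] gap 0.278 grip 0.1
tool a -0.062 r 0.0958 yaw-a 0.002 push -0.85 radial(to pivot) 0.03
```

Call:
{"fn": "servo_tool", "kwargs": {
  "increments": [
    {"dx":0,"dy":0.12,"dz":0,"rx":0,"ry":0,"rz":-0.5,"fingers":0.28}
  ]
}}

```text
t: 21.83
tool_pos: [0.4587, -0.1418, 0.0208]
tool_rot: [-3.141, -0.001, 0.225]
wrist_force: [0.6, 2.5, 0.2]
finger_gap: 0.28
grip_force: 1.0
```

Call:
{"fn": "servo_tool", "kwargs": {
  "increments": [
    {"dx":0,"dy":0.09,"dz":0,"rx":0,"ry":0,"rz":-0.37,"fingers":0.28}
  ]
}}

```text
t: 21.92
tool_pos: [0.4593, -0.1444, 0.0208]
tool_rot: [-3.141, -0.001, 0.256]
wrist_force: [1.0, 2.3, 0.9]
finger_gap: 0.28
grip_force: 1.1
```

Call:
{"fn": "servo_tool", "kwargs": {
  "increments": [
    {"dx":0,"dy":0.06,"dz":0,"rx":0,"ry":0,"rz":-0.25,"fingers":0.28}
  ]
}}

```text
t: 22.0
tool_pos: [0.4598, -0.1462, 0.0208]
tool_rot: [-3.141, -0.001, 0.276]
wrist_force: [0.4, 3.3, 1.2]
finger_gap: 0.282
grip_force: 1.1
```

Call:
{"fn": "servo_tool", "kwargs": {
  "increments": [
    {"dx":0,"dy":0.06,"dz":0,"rx":0,"ry":0,"rz":-0.25,"fingers":0.28}
  ]
}}

```text
t: 22.08
tool_pos: [0.4602, -0.1478, 0.0208]
tool_rot: [-3.141, -0.001, 0.296]
wrist_force: [0.1, 2.7, 1.0]
finger_gap: 0.279
grip_force: 1.1
```

Call:
{"fn": "servo_tool", "kwargs": {
  "increments": [
    {"dx":0,"dy":0.06,"dz":0,"rx":0,"ry":0,"rz":-0.25,"fingers":0.28}
  ]
}}

```text
t: 22.17
tool_pos: [0.4608, -0.1496, 0.0208]
tool_rot: [-3.141, -0.001, 0.316]
wrist_force: [0.3, 1.8, 1.1]
finger_gap: 0.283
grip_force: 1.2
```

Run:
```python
from h import *
lev(); ang('side19');lev()
```

```text
t22.17 pos [ 0.4608 -0.1496  0.0208] rot [-3.141e+00 -1.000e-03  3.160e-01] F [0.34 1.84 1.1 ] gap 0.283 grip 1.2
tool a 0.043 r 0.0956 yaw-a 0.025 push 1.66 radial(to pivot) -0.85
lever a by red bar 0.074 n 336
pad top y 114.3 211 jar x -0.6 y 131.6 455
t22.22 pos [ 0.4609 -0.15    0.0208] rot [-3.142e+00 -1.000e-03  3.170e-01] F [0.22 1.59 0.83] gap 0.278 grip 1.1
tool a 0.048 r 0.0956 yaw-a 0.021 push 1.46 radial(to pivot) -0.67
```

Run:
```python
from h import *
Y=np.array([-.24525,.96946]);X=np.array([Y[1],-Y[0]]); p=np.array([.55255,-.1209])
for t in(0,10,11,12,13,14,15,16,17,18,19):
    c=load(f'side{t}');P=cloud(c);x=(P[...,:2]-p)@X;y=(P[...,:2]-p)@Y;z=P[...,2];I=c['frame'].astype(int)
    g=(I[...,1]>1.15*I[...,0])
    m=g&(abs(x)<.025)&(y>.03)&(y<.1)&(z>.03)&(z<.05); n=g&(abs(x)<.025)&(y>.03)&(y<.1)&(z>.056)&(z<.068)
    print(t,'back face y',np.round(np.median(y[m])*1000,2),m.sum(),'top mean',np.round(np.mean(y[n])*1000,2),n.sum())
```

```text
0 back face y 52.59 268 top mean 59.63 239
10 back face y 52.48 263 top mean 59.43 237
11 back face y 57.83 260 top mean 64.32 233
12 back face y 59.19 262 top mean 65.48 232
13 back face y 61.84 258 top mean 68.06 232
14 back face y 63.38 227 top mean 69.51 219
15 back face y 64.32 164 top mean 70.15 171
16 back face y 63.27 262 top mean 69.46 237
17 back face y 63.38 261 top mean 69.35 223
18 back face y 63.29 256 top mean 69.49 227
19 back face y 64.18 266 top mean 70.28 232
```

Jaw tracking gives 52.5 → 63.3 mm, so two notches are held. The lever pawl caught a tooth late on this swing, so notch 3 should click at about a = 0.52. I keep driving.

Call:
{"fn": "servo_tool", "kwargs": {
  "increments": [
    {"dx":0.01,"dy":0.25,"dz":0,"rx":0,"ry":0,"rz":-1,"fingers":0.28},
    {"dx":0.01,"dy":0.25,"dz":0,"rx":0,"ry":0,"rz":-1,"fingers":0.28},
    {"dx":0.01,"dy":0.25,"dz":0,"rx":0,"ry":0,"rz":-1,"fingers":0.28},
    {"dx":0,"dy":0,"dz":0,"rx":0,"ry":0,"rz":0,"fingers":0.28}
  ]
}}

```text
t: 22.55
tool_pos: [0.4701, -0.1711, 0.0206]
tool_rot: [3.141, 0.0, 0.555]
wrist_force: [-0.6, 1.9, 1.1]
finger_gap: 0.283
grip_force: 0.8
```

```bash
cat >> h.py <<'E'
def jaw(t):
    Y=np.array([-.24525,.96946]);X=np.array([Y[1],-Y[0]]); p=np.array([.55255,-.1209])
    c=load(t);P=cloud(c);x=(P[...,:2]-p)@X;y=(P[...,:2]-p)@Y;z=P[...,2];I=c['frame'].astype(int)
    m=(I[...,1]>1.15*I[...,0])&(abs(x)<.025)&(y>.03)&(y<.1)&(z>.03)&(z<.05); print('jaw y %.2f'%(np.median(y[m])*1000),m.sum())
E
python3 - <<'E'
from h import *
lev(); ang('side20');jaw('side20');lev()
E
```

```text
t22.55 pos [ 0.4701 -0.1711  0.0206] rot [3.141 0.    0.555] F [-0.63  1.87  1.06] gap 0.283 grip 0.8
tool a 0.289 r 0.0957 yaw-a 0.019 push 1.93 radial(to pivot) -0.42
lever a by red bar 0.318 n 311
pad top y 115.3 214 jar x -0.7 y 131.6 387
jaw y 66.82 251
t22.60 pos [ 0.4699 -0.1708  0.0206] rot [3.142 0.    0.552] F [-0.65  1.91  0.81] gap 0.277 grip 0.8
tool a 0.284 r 0.0957 yaw-a 0.020 push 1.97 radial(to pivot) -0.41
```

Call:
{"fn": "servo_tool", "kwargs": {
  "increments": [
    {"dx":0.01,"dy":0.25,"dz":0,"rx":0,"ry":0,"rz":-1,"fingers":0.28},
    {"dx":0,"dy":0.12,"dz":0,"rx":0,"ry":0,"rz":-0.5,"fingers":0.28}
  ]
}}

```text
t: 22.77
tool_pos: [0.4754, -0.1787, 0.0203]
tool_rot: [-3.139, 0.001, 0.676]
wrist_force: [-1.6, 2.7, 0.8]
finger_gap: 0.28
grip_force: 2.0
```

Call:
{"fn": "servo_tool", "kwargs": {
  "increments": [
    {"dx":0,"dy":0.12,"dz":0,"rx":0,"ry":0,"rz":-0.5,"fingers":0.28}
  ]
}}

```text
t: 22.85
tool_pos: [0.4774, -0.1813, 0.0203]
tool_rot: [-3.139, 0.001, 0.714]
wrist_force: [-2.6, 3.6, 2.0]
finger_gap: 0.284
grip_force: 2.1
```

Call:
{"fn": "servo_tool", "kwargs": {
  "increments": [
    {"dx":0,"dy":0.09,"dz":0,"rx":0,"ry":0,"rz":-0.37,"fingers":0.28}
  ]
}}

```text
t: 22.93
tool_pos: [0.4791, -0.1833, 0.0203]
tool_rot: [-3.139, 0.001, 0.744]
wrist_force: [-2.8, 3.9, 2.5]
finger_gap: 0.28
grip_force: 2.1
```

Call:
{"fn": "servo_tool", "kwargs": {
  "increments": [
    {"dx":0,"dy":0.06,"dz":0,"rx":0,"ry":0,"rz":-0.25,"fingers":0.28}
  ]
}}

```text
t: 23.02
tool_pos: [0.4804, -0.1848, 0.0203]
tool_rot: [-3.139, 0.001, 0.764]
wrist_force: [-3.9, 3.1, 2.5]
finger_gap: 0.278
grip_force: 2.1
```

Run:
```python
from h import *
lev(); ang('side21');jaw('side21');lev()
```

```text
t23.02 pos [ 0.4804 -0.1848  0.0203] rot [-3.139e+00  1.000e-03  7.640e-01] F [-3.85  3.07  2.46] gap 0.278 grip 2.1
tool a 0.468 r 0.0954 yaw-a 0.048 push 4.84 radial(to pivot) 0.90
lever a by red bar 0.497 n 245
pad top y 111.6 174 jar x -0.6 y 131.7 238
jaw y 68.61 229
t23.07 pos [ 0.4807 -0.1852  0.0203] rot [-3.14e+00  1.00e-03  7.64e-01] F [-1.89  3.08  1.11] gap 0.282 grip 2.0
tool a 0.473 r 0.0954 yaw-a 0.043 push 3.56 radial(to pivot) -0.61
```

Call:
{"fn": "servo_tool", "kwargs": {
  "increments": [
    {"dx":0,"dy":0.12,"dz":0,"rx":0,"ry":0,"rz":-0.5,"fingers":0.28}
  ]
}}

```text
t: 23.15
tool_pos: [0.4827, -0.1872, 0.0203]
tool_rot: [-3.139, 0.001, 0.803]
wrist_force: [-2.9, 3.5, 1.8]
finger_gap: 0.28
grip_force: 2.2
```

Call:
{"fn": "servo_tool", "kwargs": {
  "increments": [
    {"dx":0,"dy":0.09,"dz":0,"rx":0,"ry":0,"rz":-0.37,"fingers":0.28}
  ]
}}

```text
t: 23.23
tool_pos: [0.4848, -0.1894, 0.0203]
tool_rot: [-3.139, 0.001, 0.834]
wrist_force: [-4.5, 3.6, 0.6]
finger_gap: 0.278
grip_force: 2.2
```

Call:
{"fn": "servo_tool", "kwargs": {
  "increments": [
    {"dx":0,"dy":0.09,"dz":0,"rx":0,"ry":0,"rz":-0.37,"fingers":0.28},
    {"dx":0,"dy":0.06,"dz":0,"rx":0,"ry":0,"rz":-0.25,"fingers":0.28}
  ]
}}

```text
t: 23.4
tool_pos: [0.4882, -0.1926, 0.0203]
tool_rot: [-3.139, 0.001, 0.883]
wrist_force: [-3.9, 2.8, 1.6]
finger_gap: 0.279
grip_force: 2.4
```

Run:
```python
from h import *
lev(); ang('side22');jaw('side22');lev()
```

```text
t23.40 pos [ 0.4882 -0.1926  0.0203] rot [-3.139e+00  1.000e-03  8.830e-01] F [-3.92  2.77  1.61] gap 0.279 grip 2.4
tool a 0.584 r 0.0953 yaw-a 0.051 push 4.76 radial(to pivot) 0.59
lever a by red bar 0.647 n 141
pad top y 114.3 95 jar x -0.9 y 131.4 127
jaw y 69.80 159
t23.45 pos [ 0.4885 -0.193   0.0203] rot [-3.14e+00  1.00e-03  8.84e-01] F [-3.    3.04  0.09] gap 0.276 grip 2.2
tool a 0.589 r 0.0953 yaw-a 0.047 push 4.27 radial(to pivot) -0.25
```

The last pushes read about 4.5 to 5.8 N, so this notch is firm. I swing back home and check that it held.

Call:
{"fn": "servo_tool", "kwargs": {
  "increments": [
    {"dx":0.01,"dy":-0.25,"dz":0,"rx":0,"ry":0,"rz":1,"fingers":0.28},
    {"dx":0.01,"dy":-0.25,"dz":0,"rx":0,"ry":0,"rz":1,"fingers":0.28},
    {"dx":0.01,"dy":-0.25,"dz":0,"rx":0,"ry":0,"rz":1,"fingers":0.28},
    {"dx":0.01,"dy":-0.25,"dz":0,"rx":0,"ry":0,"rz":1,"fingers":0.28},
    {"dx":0.01,"dy":-0.25,"dz":0,"rx":0,"ry":0,"rz":1,"fingers":0.28},
    {"dx":0.01,"dy":-0.25,"dz":0,"rx":0,"ry":0,"rz":1,"fingers":0.28},
    {"dx":0.01,"dy":-0.25,"dz":0,"rx":0,"ry":0,"rz":1,"fingers":0.28},
    {"dx":0.01,"dy":-0.25,"dz":0,"rx":0,"ry":0,"rz":1,"fingers":0.28}
  ]
}}

```text
t: 24.12
tool_pos: [0.4589, -0.1442, 0.0212]
tool_rot: [3.139, -0.003, 0.237]
wrist_force: [1.6, -0.6, -0.4]
finger_gap: 0.282
grip_force: 0.4
```

Run:
```python
from h import *
lev(); ang('side23');jaw('side23');lev()
```

```text
t24.12 pos [ 0.4589 -0.1442  0.0212] rot [ 3.139e+00 -3.000e-03  2.370e-01] F [ 1.58 -0.57 -0.44] gap 0.282 grip 0.4
tool a -0.016 r 0.0960 yaw-a 0.005 push -0.92 radial(to pivot) -1.40
lever a by red bar 0.075 n 347
pad top y 114.4 217 jar x -0.5 y 131.6 456
jaw y 68.56 257
t24.17 pos [ 0.4585 -0.1424  0.021 ] rot [ 3.141e+00 -2.000e-03  2.350e-01] F [-0.17  0.48 -0.3 ] gap 0.277 grip 0.2
tool a -0.035 r 0.0960 yaw-a 0.022 push 0.50 radial(to pivot) 0.07
```

Call:
{"fn": "servo_tool", "kwargs": {
  "increments": [
    {"dx":0.02,"dy":-0.25,"dz":0,"rx":0,"ry":0,"rz":1,"fingers":0.28},
    {"dx":0.02,"dy":-0.25,"dz":0,"rx":0,"ry":0,"rz":1,"fingers":0.28},
    {"dx":0.01,"dy":-0.25,"dz":0,"rx":0,"ry":0,"rz":1,"fingers":0.28},
    {"dx":0.01,"dy":-0.25,"dz":0,"rx":0,"ry":0,"rz":1,"fingers":0.28},
    {"dx":0.01,"dy":-0.25,"dz":0,"rx":0,"ry":0,"rz":1,"fingers":0.28},
    {"dx":0.01,"dy":-0.25,"dz":0,"rx":0,"ry":0,"rz":1,"fingers":0.28},
    {"dx":0.01,"dy":-0.25,"dz":0,"rx":0,"ry":0,"rz":1,"fingers":0.28},
    {"dx":0,"dy":-0.12,"dz":0,"rx":0,"ry":0,"rz":0.5,"fingers":0.28},
    {"dx":0,"dy":-0.12,"dz":0,"rx":0,"ry":0,"rz":0.5,"fingers":0.28},
    {"dx":0,"dy":-0.06,"dz":0,"rx":0,"ry":0,"rz":0.25,"fingers":0.28},
    {"dx":0,"dy":0,"dz":0,"rx":0,"ry":0,"rz":0,"fingers":0.28}
  ]
}}

```text
t: 25.08
tool_pos: [0.4644, -0.083, 0.021]
tool_rot: [-3.141, -0.002, -0.416]
wrist_force: [1.0, -0.6, -0.9]
finger_gap: 0.282
grip_force: 0.0
```

Run:
```python
from h import *
lev(); ang('side24');jaw('side24');lev()
```

```text
t25.08 pos [ 0.4644 -0.083   0.021 ] rot [-3.141e+00 -2.000e-03 -4.160e-01] F [ 0.96 -0.63 -0.89] gap 0.282 grip 0.0
tool a -0.667 r 0.0963 yaw-a 0.002 push -0.19 radial(to pivot) -1.13
lever a by red bar -0.569 n 312
pad top y 114.3 217 jar x -0.6 y 131.6 460
jaw y 68.62 247
t25.13 pos [ 0.4641 -0.0831  0.0209] rot [-3.141e+00 -1.000e-03 -4.160e-01] F [-0.38 -0.42  0.63] gap 0.282 grip 0.0
tool a -0.664 r 0.0965 yaw-a 0.001 push -0.53 radial(to pivot) 0.18
```

Call:
{"fn": "servo_tool", "kwargs": {
  "increments": [
    {"dx":0.03,"dy":-0.06,"dz":0,"rx":0,"ry":0,"rz":0.25,"fingers":0.28},
    {"dx":0,"dy":-0.06,"dz":0,"rx":0,"ry":0,"rz":0.25,"fingers":0.28},
    {"dx":0,"dy":0,"dz":0,"rx":0,"ry":0,"rz":0,"fingers":0.28},
    {"dx":0,"dy":0,"dz":0,"rx":0,"ry":0,"rz":0,"fingers":0.28}
  ]
}}

```text
t: 25.47
tool_pos: [0.4659, -0.0804, 0.0208]
tool_rot: [3.141, -0.001, -0.457]
wrist_force: [0.0, -0.4, 1.0]
finger_gap: 0.282
grip_force: 0.9
```

Run:
```python
from h import *
lev(); ang('side25');lev()
```

```text
t25.47 pos [ 0.4659 -0.0804  0.0208] rot [ 3.141e+00 -1.000e-03 -4.570e-01] F [ 0.04 -0.37  1.01] gap 0.282 grip 0.9
tool a -0.698 r 0.0961 yaw-a -0.007 push -0.32 radial(to pivot) -0.20
lever a by red bar -0.592 n 308
pad top y 114.4 218 jar x -0.6 y 131.5 457
t25.52 pos [ 0.4659 -0.0803  0.0208] rot [ 3.141e+00 -1.000e-03 -4.570e-01] F [ 0.02 -1.69  0.32] gap 0.280 grip 1.0
tool a -0.698 r 0.0961 yaw-a -0.007 push -1.51 radial(to pivot) -0.75
```

Call:
{"fn": "servo_tool", "kwargs": {
  "increments": [
    {"dx":0,"dy":-0.04,"dz":0,"rx":0,"ry":0,"rz":0.15,"fingers":0.28},
    {"dx":0,"dy":0,"dz":0,"rx":0,"ry":0,"rz":0,"fingers":0.28},
    {"dx":0,"dy":0.12,"dz":0,"rx":0,"ry":0,"rz":0,"fingers":0.28},
    {"dx":0,"dy":0.03,"dz":0,"rx":0,"ry":0,"rz":0,"fingers":0.36},
    {"dx":0,"dy":0,"dz":0,"rx":0,"ry":0,"rz":0,"fingers":0.36},
    {"dx":0,"dy":0,"dz":-0.5,"rx":0,"ry":0,"rz":0,"fingers":0.36},
    {"dx":0,"dy":0,"dz":-0.9,"rx":0,"ry":0,"rz":0,"fingers":0.36},
    {"dx":0,"dy":0,"dz":-0.9,"rx":0,"ry":0,"rz":0,"fingers":0.36},
    {"dx":0,"dy":0,"dz":-0.9,"rx":0,"ry":0,"rz":0,"fingers":0.36},
    {"dx":0,"dy":0,"dz":-0.9,"rx":0,"ry":0,"rz":0,"fingers":0.36},
    {"dx":0,"dy":0,"dz":0,"rx":0,"ry":0,"rz":0,"fingers":0.36}
  ]
}}

```text
t: 26.43
tool_pos: [0.468, -0.0824, 0.1489]
tool_rot: [-3.136, -0.007, -0.468]
wrist_force: [1.1, 0.0, -0.7]
finger_gap: 0.361
grip_force: 0.0
```

Run:
```python
from h import *
st(); ang('side26');jaw('side26')
```

```text
t26.43 pos [ 0.468  -0.0824  0.1489] rot [-3.136 -0.007 -0.468] F [ 1.06  0.04 -0.74] gap 0.361 grip 0.0
lever a by red bar -0.595 n 321
pad top y 113.8 218 jar x -0.6 y 131.6 459
jaw y 68.73 255
```

View pics/side26.png

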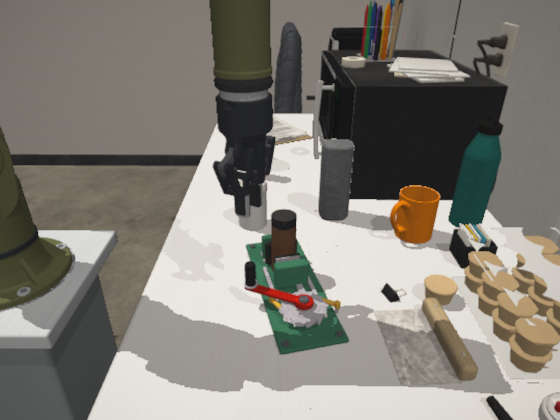

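The jar is upright in the vise at (284,238) and the arm is clear. The lever is swung towards the jaws, with the knob at (250,275). One last check of the lever angle from the knob position.

Run:
```python
from h import *
Y=np.array([-.24525,.96946]);X=np.array([Y[1],-Y[0]]); p=np.array([.55255,-.1209])
from scipy.optimize import least_squares
for t in('side0','side26'):
    c=load(t);P=cloud(c);x=(P[...,:2]-p)@X;y=(P[...,:2]-p)@Y;z=P[...,2];I=c['frame'].astype(int)
    r=np.hypot(x,y);k=(z>.05)&(z<.084)&(r>.075)&(r<.115)&(x<-.05)&(I.max(-1)<70)
    s=least_squares(lambda v:np.hypot(x[k]-v[0],y[k]-v[1])-.009,[x[k].mean(),y[k].mean()+.004],loss='soft_l1',f_scale=.001).x-[-.0006,-.0022]
    print(t,k.sum(),s,np.hypot(*s),np.arctan2(-s[1],-s[0]))
```

```text
side0 184 [-0.09516897  0.00209477] 0.09519202019619173 -0.022007529347723917
side26 157 [-0.07568737  0.06070357] 0.09702319397175041 -0.6759777464545834
```

The knob gives a ≈ −0.65, within about 0.03, so the lever is home. I hand the job in.

```bash
python3 -c "
from cell import robot
print(robot.finish_job())"
```

```text
the job is handed in; nothing more can be done
None
```

The jar stands upright in the vise, held at the third notch, whose click took about 5 N at the knob; the lever is back at its home end, the arm is clear, and the job was handed in at about 26.5 s with no verdict returned.

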